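# Put the grit jar away in the gated locker

### The job

Open the locker's gate by pressing it in against its spring buffer and lifting the latch bar over the hooked catch, stand the loose grit jar upright inside, then swing the gate shut, press it in, and let the bar drop back behind the catch so that the gate is latched again. Do not force the gate or the bar against the catch or the stop, do not tip the jar over, and leave the other things on the bench where they lie.

Things in the scene. Friction and masses are not known exactly. Their poses are not given: they have to be found in the camera images.
- locker: low grey steel locker fixed to the bench, 130 deep (x) x 160 wide (y) x 53 mm high. Origin: centre of its underside, 3 mm above the bench; x points inward from its open front (front at x = -65 mm), y to the left seen from the front. Fixed jars stand at the back, their fronts at x = +20 mm. The roof (underside 53 mm above the bench, 3 thick) begins only at x = -40 mm, so fingers holding a jar can go in as far as that edge.
- doorway (a point): middle of the doorway's sill, in the front plane, on the locker's floor (5 mm above the bench); axes as the locker's. The doorway is 100 mm wide (50 to each side). A jar whose centre stands 10 mm or more behind this point is inside; at 13 mm or more the shut gate does not touch it.
- gate (a joint): angle (rad) of the barred gate, 118 wide, 42 high (11 to 53 mm above the bench), 6 thick, on a vertical pin at the left. 0.062 = latched, a slow-return spring buffer pushing it out; less = pressed in; grows as its right end swings out, up to 2.4; at 1.8 the doorway is clear. It stays where left. Pushed at the stem it moves in from about 6 N and meets the stop at 9 to 15 N.
- latch_bar (a joint): angle (rad) of the latch bar: an 8 mm round bar in front of the gate, pivoted on the gate near its hinge side, falling by its own weight. 0 = down, level; grows as its free end is lifted, up to 0.35. It must be at 0.14 or more to pass over the catch.
- stem (a point): grasp point on the bar's upright stem: a round black grip sleeve 12 mm thick, reaching from 22 mm below this point to 24 mm above it. Bar down: 79 mm above the bench, 100 mm from the gate's pin along the gate, 8.5 mm in front of its middle plane. Pulling the stem along the gate towards the hinge lifts and leans the bar too; the stem can turn in loosely closed fingers.
- gate_hinge (a point): point on the vertical axis of the gate's pin, 37 mm above the bench; in the locker's frame at x = -70, y = +60 mm. It turns with the gate.
- bar_pivot (a point): pivot of the latch bar on the gate, 37 mm above the bench, 28 mm from the pin along the gate; the bar turns about the gate's normal here. The stem point lies 72 mm from it along the bar and 42 mm above the bar's axis.
- catch: catch on the locker's right front cheek, origin and axes as locker. A lug in front of the bar's end (x = -92, y = -68 mm) has a hook on top (46 mm above the bench) pointing inward over the bar, a ramp outside. Hook and rubber stop are on one adjustable slide, its setting unseen: the bar is free once the gate is pressed in 1.5 to 6.5 mm at the stem; the stop follows 2 mm later.
- jar_centre (a point): centre (half-way up) of the loose grit jar, the only jar outside the locker: round, 30 mm across, 42 mm high, dark body, wide ribbed screw cap (30 to 42 mm up), about 30 g.
- petri_dish: shallow dish, 45 mm across, 10 mm high, a bystander; origin at the centre of its underside
- brush: cleaning brush, 140 mm long along its y, 9 mm thick, a bystander; origin under its middle

How it is judged (in metres and radians):
On the way, in this order (a step that is already met when the one before it is completed fails the run):
1. the bar is lifted out of the catch and the gate is swung open (beyond 1.0 rad) (value of joint gate above 1 rad), for 0.2 s.
2. the jar stands upright inside the locker, let go (x of jar_centre in the frame of locker between -0.058 and 0.02 m and y of jar_centre in the frame of locker between -0.05 and 0.05 m and z of jar_centre in the frame of locker between 0.012 and 0.034 m and angle between jar_centre's own z axis and vertical below 0.2 rad and contact force between the fingers and grit_jar below 0.1 N), for 0.2 s.
At the end, for the whole second after the job is handed in: The gate is shut and at rest (angle below 0.085 rad) with its bar down behind the catch (bar angle below 0.04 rad), and the grit jar stands upright (within 0.2 rad) at rest inside the locker, behind the gate (x of jar_centre in the frame of locker between -0.058 and 0.02 m and y of jar_centre in the frame of locker between -0.05 and 0.05 m and z of jar_centre in the frame of locker between 0.012 and 0.034 m and angle between jar_centre's own z axis and vertical below 0.2 rad and value of joint gate between -0.03 and 0.085 rad and value of joint latch_bar below 0.04 rad and linear speed of grit_jar below 0.02 m/s and velocity of joint gate between -0.05 and 0.05 rad/s); the robot touches nothing.
It fails at once if the gate or its bar is forced against the catch or the stop with more than 15 N (contact force between gate and catch above 15 N).
It fails at once if the jar is tipped over (angle between jar_centre's own z axis and vertical above 0.8 rad).
It fails at once if the dish or the brush is moved by more than 20 mm (distance of any of petri_dish, brush from where it was at the start of the episode above 0.02 m).
It also fails if it takes over 72 s, if anything falls off the work surface, if the arm or the gripper's body presses on something with over 40 N, if the wrist force passes 120 N, or if a joint passes its speed limit or range.

### The arm

A 6-joint arm with a two-finger parallel gripper is mounted at the origin on a cart in front of the work surface, level with it; the furniture and walls round the work are solid. World frame = base frame: x ahead of the robot, y to its left, z up, the work surface at z = 0. Lengths are in mm, angles in degrees, forces in N, time in s.
With the tool pointing down it reaches from about 375 to 975 mm from the base axis. Payload 3.8 kg.
Tool frame: the origin (TCP) lies at the very end of the fingers, on their centre line; the grasp point (between the pads) lies 19 mm behind it; z points along the fingers, y is the direction in which the jaws open and shut (so a half turn about z gives the same grasp; the last joint's range is limited). The gripper opens to 85 mm and grips with 20 to 120 N. Pads are 22 mm wide; open, the fingers measure 114 mm over their backs; the gripper's body (76 mm by 85 mm) begins 54 mm behind the grasp point. The pads swing forward as they close: fully open they stand 13 mm farther back than shut.
Start: joints at [74.605, 15.12, 91.902, -0, 72.978, -2.114], TCP at [155.066, 656.942, 231.28] pointing down, gripper open.
Joint ranges: [-150.88, 150.88], [-54.13, 125.18], [17.81, 147.31], [-75.09, 255.09], [0, 152.58], [-146.25, 146.25]. Speed limits (degrees/s): [147.25, 147.25, 180, 180, 180, 180].

### API

Orientations are given as [roll, pitch, yaw] about the fixed x, y, z axes, in that order (R = Rz(yaw) Ry(pitch) Rx(roll)).
In Python, from station import telemetry, snapshot, ticket, recognise, trace gives the robot as it stands.
- The arm moves only by the shell command python3 -m inch 'ROWS' [FORCE]. ROWS is a JSON object of lists of equal length, an entry for each row: "turn": the turn, a rotation vector about the world's x, y, z in rad, a list of three; "slide": the shift along the world's x, y, z in m, a list of three; "jaw": the opening, from 0 (shut) to 1 (fully open). In form: {"turn": [[rx, ry, rz], ...], "slide": [[x, y, z], ...], "jaw": [jaw, ...]}. A call has 1 to 12 rows; each row is the pose to reach, as a shift and turn from the pose commanded when the call began; what a row does not reach only later rows make up. A row lasts 1/12 s, in which the tool goes at most 41.7 mm and 7.16 degrees, less where a joint would pass 70% of its speed; a pose out of reach is approached as far as the arm can. A call with a gripper value outside its range is refused whole. The fingers move at their own pace and stop on an object; FORCE is the grip in N (left out, the last holds). Time passes only in rows, so rows that repeat a pose let the fingers close. It gives the time, the measured TCP pose, the force and the opening at its end, in the units of the state.
- telemetry.sense(): the state, without advancing time (a new reading comes with each control period).
- snapshot(name): name is "side" or "top"; returns a dict with "pixels" (480x640x3 uint8, red, green, blue), "depth" (480x640 float32, mm along the optical axis (not along the pixel's ray), 0 where there is no reading), "fx", "fy", "cx", "cy" (pixels), "dist_coeffs" ([k1, k2, p1, p2, k3] as OpenCV has them; the pictures are not rectified), "rvec" (rotation vector, rad) and "tvec" (3), from world to camera coordinates, as OpenCV has them. Camera axes: x right, y down, z forward; pixel columns grow to the right and rows downward; lengths in mm; the calibration is good to about 2 mm. A picture is of the moment at which its call begins.
- ticket.hand_in(): hands the job in, once; it reports no verdict.
Trained networks look in the newest picture that a camera, given by its name, has taken for a name from the list of things; names that differ only in an ending like _2 or _b are one class to them, and where a whole thing is asked for, a point or a joint stands for the part that bears it (a point fixed in the world has none). Each returns a list of dicts, best first, with "score" (0 to 1); they miss things now and then, are a little off and sometimes report something else, mostly with a low value. They report only what shows in the picture. A call takes as long as a camera call.
- recognise(camera, label): "box" ([centre column, centre row, width, height] in pixels, round what is visible of it).
- trace(camera, label): "region" (480x640 bool, what is visible of it) and "box" ([centre column, centre row, width, height] in pixels, round what is visible of it).
The state is a dict: "time": time; "qpos": joint angles; "joint_vel": joint speeds; "effort": joint torques, N m; "ee_pos": TCP position; "tcp_rot": TCP orientation; "force": force on the tool from outside, world axes, zero at the start; "torque": the same for the moment, N m; "width": opening from 0.0 (shut) to 1.0 (fully open).
Only numpy, scipy, OpenCV 4.12 (cv2) and the standard library are available. Lean on these libraries where they do the work, as an engineer would, in place of code of your own. Each camera call takes 0.05 s, during which the arm holds its last target.

## Working session

There is one attempt and no reset: what is moved stays moved. The work goes in short steps, Python scripts to look and compute and a shell command to move; the robot and the scene stay as the last step left them, time stands still between calls to the robot, and variables do not carry over. Pictures are saved under pics/ and viewed, and the job is handed in when it is done.

```bash
ls; mkdir -p pics; cat > h.py <<'E'
import numpy as np, cv2
from station import telemetry, snapshot, ticket, recognise, trace
def save(s,n): cv2.imwrite('pics/'+n+'.png', s['pixels'][:,:,::-1])
def cam(s):
    K=np.array([[s['fx'],0,s['cx']],[0,s['fy'],s['cy']],[0,0,1.]]); d=np.array(s['dist_coeffs'],float)
    R,_=cv2.Rodrigues(np.array(s['rvec'],float)); t=np.array(s['tvec'],float).reshape(3)
    return K,d,R,t
def unproj(s,uv,z=None):
    """pixel pts -> world by depth (z None) or by plane height z"""
    K,d,R,t=cam(s); uv=np.asarray(uv,float).reshape(-1,1,2)
    n=cv2.undistortPoints(uv,K,d).reshape(-1,2); ray=np.c_[n,np.ones(len(n))]
    if z is None:
        p=np.round(uv.reshape(-1,2)).astype(int); D=s['depth'][p[:,1].clip(0,479),p[:,0].clip(0,639)]
        return (ray*D[:,None]-t)@R
    C=-R.T@t; w=ray@R
    return C+w*((z-C[2])/w[:,2])[:,None]
def proj(s,P):
    K,d,R,t=cam(s)
    return cv2.projectPoints(np.asarray(P,float).reshape(-1,1,3),np.array(s['rvec'],float),np.array(s['tvec'],float),K,d)[0].reshape(-1,2)
E
python3 - <<'E'
from h import *
s=telemetry.sense(); print(s)
for c in('side','top'):
    p=snapshot(c); save(p,c+'0'); K,d,R,t=cam(p); print(c,'C',-R.T@t,'f',p['fx'],'axis',R[2])
    for l in('locker','gate','latch_bar','stem','catch','jar_centre','petri_dish','brush'):
        print(l,[(round(r['score'],2),np.round(r['box']).tolist()) for r in recognise(c,l)][:3])
E
```

```text
pics
{'time': 0.0, 'qpos': array([ 7.46062138e+01,  1.51699633e+01,  9.19823323e+01,  1.83145110e-03,
        7.29765486e+01, -2.11324275e+00]), 'joint_vel': array([-0.13150339,  0.05140868, -0.08248694, -0.00033249,  0.07272588,
       -0.03063201]), 'effort': array([-3.17482634e-03, -5.15098608e+01, -3.67318225e+01, -2.70835171e-04,
        1.26529281e-02,  1.29362505e-06]), 'ee_pos': array([154.84561521, 656.24414944, 229.94239212]), 'tcp_rot': array([-1.79871308e+02, -6.49989079e-03,  1.66718911e+02]), 'force': array([-0.84340652, -0.01776712, -0.17409253]), 'torque': array([-0.01546501,  0.05589138,  0.05159399]), 'width': 1.0024425440777343}
side C [ 428.6481684  -678.6238965   632.65239191] f 475.9547383423249 axis [ 0.10845327  0.7575144  -0.6437467 ]
locker [(0.77, [341.0, 245.0, 98.0, 76.0])]
gate [(0.72, [312.0, 243.0, 14.0, 51.0])]
latch_bar [(0.51, [310.0, 247.0, 6.0, 42.0])]
stem [(0.77, [310.0, 244.0, 12.0, 29.0])]
catch [(0.75, [316.0, 269.0, 48.0, 18.0]), (0.21, [297.0, 198.0, 20.0, 13.0])]
jar_centre [(0.73, [280.0, 335.0, 15.0, 32.0])]
petri_dish [(0.66, [296.0, 199.0, 19.0, 8.0]), (0.44, [310.0, 241.0, 14.0, 48.0]), (0.32, [345.0, 245.0, 98.0, 72.0])]
brush [(0.65, [411.0, 349.0, 18.0, 72.0])]
top C [ 435.8331733    -7.91236342 1215.41792814] f 603.0392923728025 axis [ 0.08914937  0.00196036 -0.99601634]
locker [(0.71, [321.0, 232.0, 86.0, 98.0])]
gate [(0.87, [316.0, 259.0, 70.0, 22.0])]
latch_bar [(0.52, [322.0, 263.0, 59.0, 16.0])]
stem [(0.76, [321.0, 265.0, 52.0, 14.0])]
catch [(0.47, [349.0, 265.0, 22.0, 36.0])]
jar_centre [(0.6, [416.0, 301.0, 16.0, 13.0])]
petri_dish [(0.62, [213.0, 268.0, 22.0, 23.0]), (0.6, [324.0, 263.0, 60.0, 18.0])]
brush [(0.47, [433.0, 199.0, 66.0, 7.0]), (0.25, [348.0, 273.0, 12.0, 23.0])]
```

```bash
python3 - <<'E'
import cv2
a=cv2.imread('pics/top0.png')[160:340,180:480]; cv2.imwrite('pics/t0c.png',cv2.resize(a,(800,480),interpolation=2))
a=cv2.imread('pics/side0.png')[180:400,240:440]; cv2.imwrite('pics/s0c.png',cv2.resize(a,(545,600),interpolation=2))
E
```

```text
(no output)
```

View pics/t0c.png

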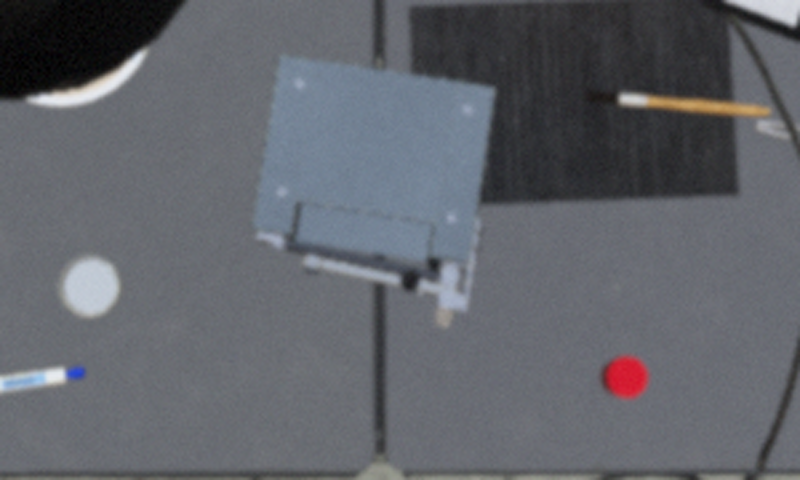

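View pics/s0c.png

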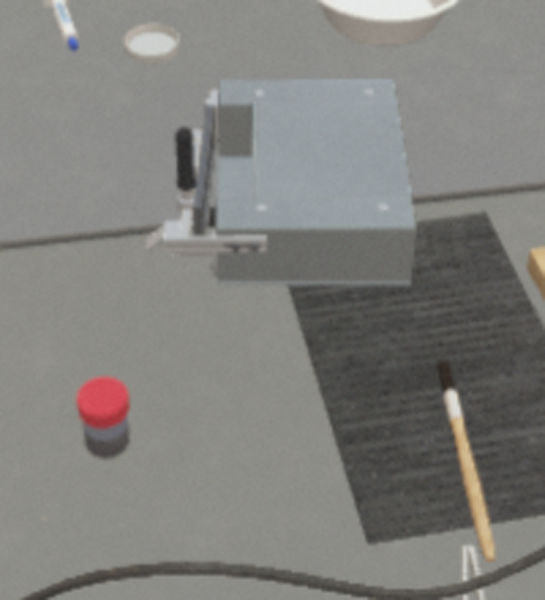

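View pics/top0.png

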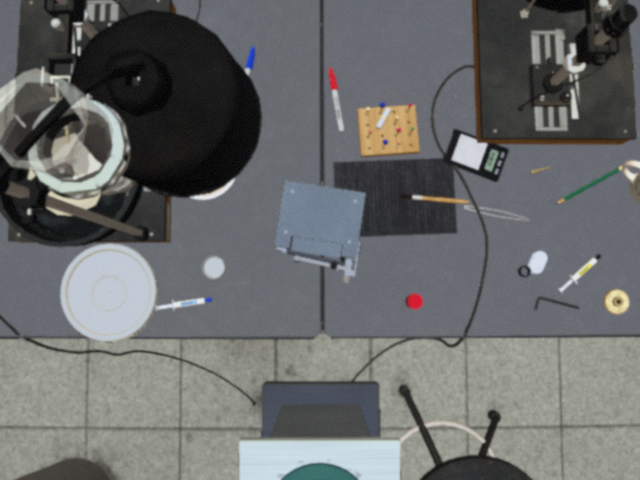

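Top view: locker around (320,225), gate on the front (lower side), stem near (334,265), catch at (349,268). The jar is the red cap at (415,301), the dish at (213,267) and the brush at (433,199). A lamp/microscope head stands at upper left.

```bash
python3 - <<'E'
from h import *
for c in('top','side'):
    p=snapshot(c)
    K,d,R,t=cam(p)
    vv,uu=np.mgrid[0:480,0:640]
    W=unproj(p,np.c_[uu.ravel(),vv.ravel()]).reshape(480,640,3)
    np.save(c+'W.npy',W)
    t_=trace(c,'locker'); m=t_[0]['region'] if t_ else None
    if m is None: print('none'); continue
    q=W[m]; print(c,'locker z hist',np.histogram(q[:,2],bins=[-10,0,10,20,30,40,50,54,58,62,70])[0])
    m2=(np.abs(W[...,2]-57)<5)
    m2&=cv2.dilate(m.astype(np.uint8),np.ones((9,9)))>0
    q=W[m2]; print('roof z med',np.median(q[:,2]))
    r=cv2.minAreaRect(q[:,:2].astype(np.float32)); print(r)
    for l in('jar_centre','stem','petri_dish','brush','catch'):
        for tt in trace(c,l)[:1]:
            q=W[tt['region']]; 
            print(l,tt['score'],'med',np.median(q,0).round(1),'z98',np.percentile(q[:,2],[2,98]).round(1),'box centre pix',tt['box'])
    if c=='top':
      # lamp heights
      for (u,v) in [(180,100),(240,100),(225,170),(250,130),(180,185),(100,150),(480,160),(560,100),(510,130)]: print((u,v),W[v,u].round(0))
E
```

```text
top locker z hist [  72  827   67   50  149  289  680 2935 1380   52]
roof z med 56.71323326577641
((567.6276245117188, -2.1835556030273438), (161.96600341796875, 159.90321350097656), 81.3791275024414)
jar_centre 0.63 med [ 422.  -185.4   43. ] z98 [ 3.7 48.2] box centre pix [415.8, 304.3, 18.7, 13.4]
stem 0.62 med [498.2  -5.1  41.6] z98 [ -0.3 105.3] box centre pix [319.2, 264.3, 51.8, 10.8]
petri_dish 0.89 med [490.6 212.4   3.6] z98 [-1.  12.9] box centre pix [216.0, 267.1, 27.0, 18.7]
brush 0.54 med [ 628.6 -235.7   10.9] z98 [ 4.7 16.6] box centre pix [432.9, 199.7, 68.1, 10.4]
catch 0.65 med [481.2 -59.5  39.2] z98 [ 1.3 51.3] box centre pix [351.3, 270.6, 15.4, 32.1]
(180, 100) [671. 164. 509.]
(240, 100) [683.  97. 470.]
(225, 170) [610. 128. 388.]
(250, 130) [664.  92. 398.]
(180, 185) [583. 183. 419.]
(100, 150) [597. 240. 560.]
(480, 160) [ 708. -328.   15.]
(560, 100) [ 812. -471.   82.]
(510, 130) [ 757. -376.   63.]
side locker z hist [  42  459  356  403  407  634  310 3140  223   19]
roof z med 56.372110248388104
((570.6497192382812, -2.6945343017578125), (162.9125518798828, 155.45144653320312), 80.89276123046875)
jar_centre 0.6 med [ 423.5 -195.    37.9] z98 [ 0.6 45. ] box centre pix [278.6, 331.9, 18.3, 29.1]
stem 0.66 med [493.1 -33.3  62.1] z98 [ 38.5 103.8] box centre pix [310.6, 247.1, 12.2, 37.8]
petri_dish 0.51 med [493.8 212.8   4. ] z98 [-0.1 11.7] box centre pix [296.5, 198.4, 19.6, 13.2]
brush 0.62 med [ 628.  -247.1    9.6] z98 [-0.1 12.4] box centre pix [410.8, 348.9, 20.9, 73.1]
```

```bash
python3 - <<'E'
from h import *
from scipy.optimize import least_squares
T=snapshot('top'); S=snapshot('side')
top={'BL':(285.4,181.4),'BR':(365.6,193.8),'FL':(275.6,248.9),'FR':(355.5,258)}
sid={'BL':(384.8,209.3),'BR':(391.5,263.6),'FL':(320,209.3),'FR':(320,263.6)}
for n,s,dct in(('top',T,top),('side',S,sid)):
    P=unproj(s,list(dct.values()),56.); P=dict(zip(dct,P)); 
    print(n,{k:v[:2].round(1).tolist() for k,v in P.items()})
    for a,b in(('BL','BR'),('FL','FR'),('FL','BL'),('FR','BR')):
        v=P[b]-P[a]; print(a,b,np.linalg.norm(v).round(1),np.degrees(np.arctan2(v[1],v[0])).round(1))
for s,c,n,z in((T,'top',(150,350,250,450),0),):
    pass
# zoom crops with higher scale
a=T['pixels'][170:290,260:400,::-1]; cv2.imwrite('pics/t1.png',cv2.resize(a,(700,600),interpolation=2))
a=S['pixels'][195:300,290:410,::-1]; cv2.imwrite('pics/s1.png',cv2.resize(a,(680,595),interpolation=2))
W=np.load('topW.npy')
for y0 in range(0,600,50):
    print(y0,[int(np.nanpercentile(W[...,2][(W[...,1]>y0)&(W[...,1]<y0+50)&(W[...,0]>x0)&(W[...,0]<x0+50)],99)) if ((W[...,1]>y0)&(W[...,1]<y0+50)&(W[...,0]>x0)&(W[...,0]<x0+50)).any() else None for x0 in range(250,800,50)])
E
```

```text
top {'BL': [656.6, 63.9], 'BR': [631.8, -92.2], 'FL': [524.7, 82.4], 'FR': [506.8, -71.6]}
BL BR 158.0 -99.0
FL FR 155.0 -96.6
FL BL 133.2 -8.0
FR BR 126.7 -9.3
side {'BL': [660.2, 61.6], 'BR': [632.5, -94.4], 'FL': [531.7, 83.0], 'FR': [508.7, -74.3]}
BL BR 158.5 -100.1
FL FR 159.0 -98.3
FL BL 130.3 -9.4
FR BR 125.5 -9.2
0 [-727, -5, 6, 6, 41, 60, 61, 61, 58, 6, 6]
50 [-726, None, 6, 6, 5, 60, 61, 388, 482, 476, 349]
100 [-726, None, 5, 6, 6, 6, 470, 497, 505, 503, 498]
150 [-727, None, 6, 6, 10, 8, 485, 506, 560, 544, 503]
200 [-727, None, 6, 16, 12, 11, 629, 628, 603, 544, 503]
250 [-728, -5, 6, 17, 6, 519, 630, 629, 630, 502, 494]
300 [-726, -3, 29, 30, 31, 596, 628, 629, 631, 482, 470]
350 [-727, 25, 31, 29, 28, 475, 155, 80, None, None, None]
400 [-578, 30, 30, 29, 28, 155, 131, 134, None, None, 248]
450 [-462, 8, 30, 30, 30, 155, 131, 135, None, None, None]
500 [-247, 1, 7, 31, 30, 155, 152, 117, 132, None, None]
550 [-217, -19, 6, 6, 6, 68, 153, 150, 146, None, None]
```

View pics/t1.png

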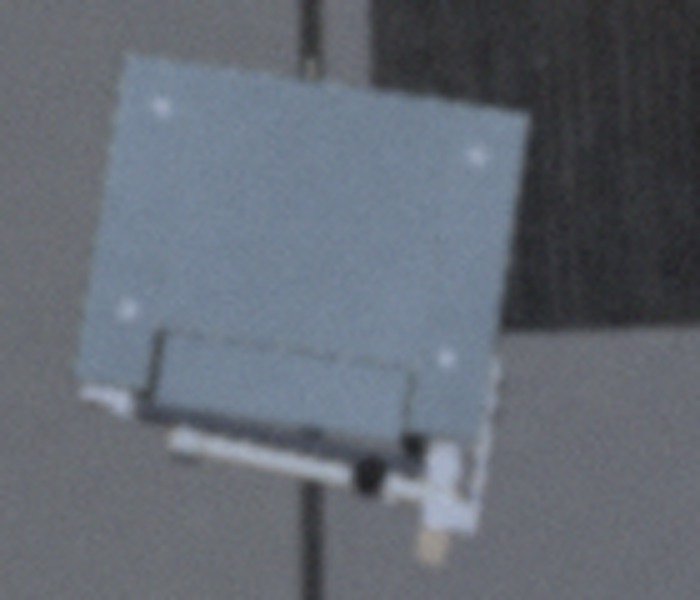

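View pics/s1.png

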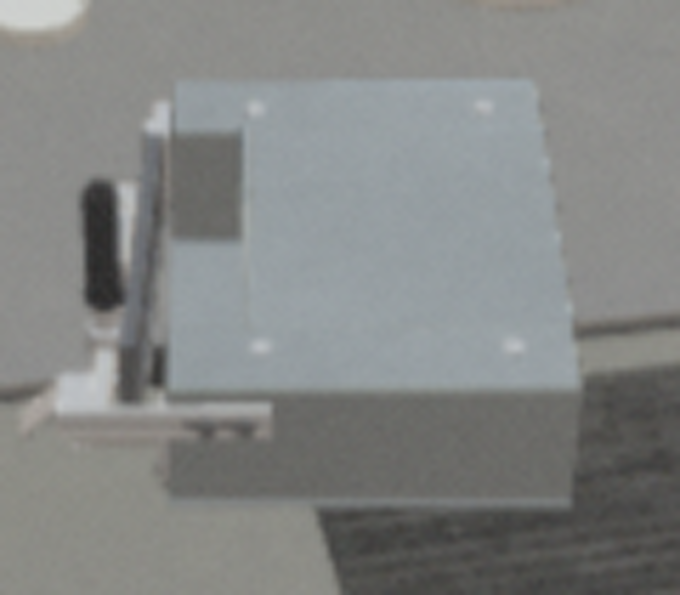

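```bash
cat >> h.py <<'E'
def loc2w(P,L):
    th=np.radians(L[2]); R=np.array([[np.cos(th),-np.sin(th),0],[np.sin(th),np.cos(th),0],[0,0,1]])
    return np.asarray(P,float)@R.T+[L[0],L[1],3]
def w2loc(P,L):
    th=np.radians(L[2]); R=np.array([[np.cos(th),-np.sin(th),0],[np.sin(th),np.cos(th),0],[0,0,1]])
    return (np.asarray(P,float)-[L[0],L[1],3])@R
def hinge(g,s,front,up,L):
    """world point: gate angle g, s along gate from pin, front of its middle plane, up above bench"""
    # g=0 along -y(locker); grows: right end swings out (-x)
    P=np.array([-70,60,up-3.])+s*np.array([-np.sin(g),-np.cos(g),0])+front*np.array([-np.cos(g),np.sin(g),0])
    return loc2w(P,L)
E
python3 - <<'E'
from h import *
from scipy.optimize import least_squares
T=snapshot('top'); S=snapshot('side')
f=lambda a,k,o:(np.array(a)+.5)/k-.5+o
top=f([(124,54),(530,117),(77,376),(478,440)],5,np.array([260,170]))
sid=f([(535,80),(580,390),(172,80),(168,392)],680/120,np.array([290,195]))
M=np.array([[65,80,53],[65,-80,53],[-65,80,53],[-65,-80,53.]])
res=lambda q,w=(1,1):np.r_[(proj(T,loc2w(M,q))-top).ravel()*w[0],(proj(S,loc2w(M,q))-sid).ravel()*w[1]]
for w in((1,1),(1,0),(0,1)):
    r=least_squares(res,[568,-2,-9],args=(w,)); print(w,r.x.round(2)); 
    if w==(1,1): print(r.fun.reshape(-1,2).round(1)); L=r.x
np.save('L.npy',L)
st=hinge(.062,100,8.5,79,L)
print('stem pred',st.round(1),'proj',proj(T,st),proj(S,st))
print('stem top pred', proj(T,st+[0,0,24]),proj(S,st+[0,0,24]),proj(S,st-[0,0,22]))
print('pin',hinge(0,0,0,37,L))
# overlay
def ov(s,n,box,k):
    x,y,w,h=box; a=cv2.resize(s['pixels'][y:y+h,x:x+w,::-1],(w*k,h*k),interpolation=2)
    def pt(P,c):
        for u in proj(s,P): cv2.circle(a,tuple(((u-[x,y]+.5)*k).astype(int)),3,c,-1)
    pt(loc2w(M,L),(0,0,255)); pt(np.array([st+[0,0,24],st-[0,0,22]]),(0,255,0)); pt(hinge(.062,0,0,53,L),(0,255,255)); pt(hinge(.062,118,0,53,L),(0,255,255))
    pt(loc2w([-92,-68,43],L),(255,0,255)); cv2.imwrite('pics/'+n+'.png',a)
ov(T,'ovt',(260,170,140,120),5); ov(S,'ovs',(285,190,130,110),5)
E
```

```text
(1, 1) [583.08  -3.9   -9.  ]
[[ 0.5 -0.6]
 [ 0.5 -0.7]
 [-0.9  0.7]
 [ 0.9  0.6]
 [ 0.2 -0.4]
 [ 0.6 -0.5]
 [-0.3 -0.1]
 [-0.6 -0.6]]
(1, 0) [583.11  -3.44  -8.99]
(0, 1) [582.92  -4.91  -9.  ]
stem pred [493.3 -29.5  79. ] proj [[333.86966107 264.47298651]] [[307.74044922 238.27653663]]
stem top pred [[334.11364998 263.8154649 ]] [[307.3151235 227.9131175]] [[308.1166281 247.4528811]]
pin [523.3214174  66.3045425  37.       ]
```

View pics/ovt.png

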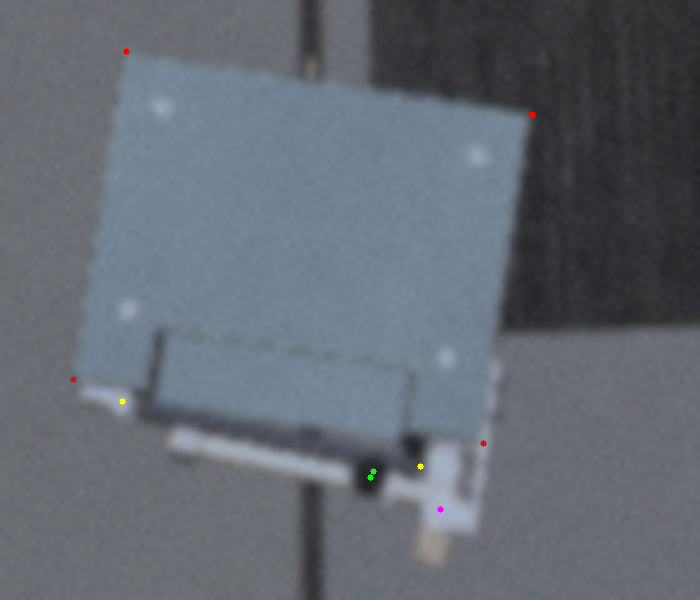

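View pics/ovs.png

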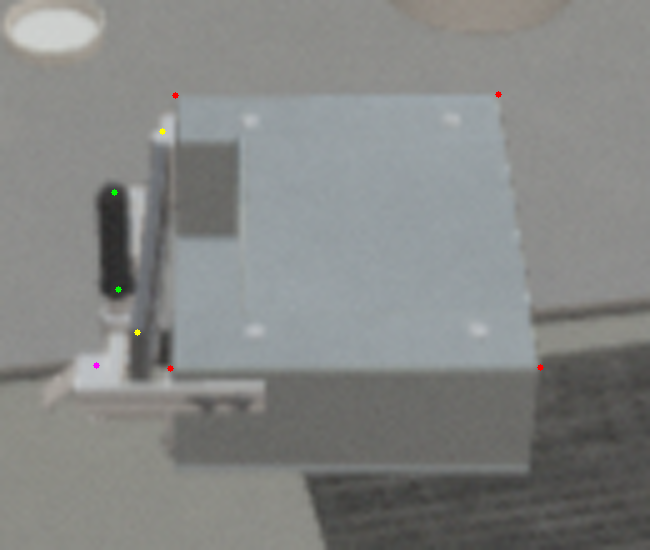

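Top overlay: the predicted stem (369,474), catch (440,510) and gate top edge all fall on the picture, so the locker pose (583, −4, −9°) holds. Next I retract and swing over, away from the lamp.

```bash
python3 -m inch '{"turn":[[0,0,-0.06],[0,0,-0.12],[0,0,-0.18],[0,0,-0.24],[0,0,-0.30],[0,0,-0.36],[0,0,-0.42],[0,0,-0.48],[0,0,-0.54],[0,0,-0.60],[0,0,-0.66],[0,0,-0.72]],"slide":[[0,-0.035,0],[0,-0.07,0],[0,-0.105,0],[0.005,-0.14,0],[0.02,-0.175,0],[0.04,-0.205,0],[0.065,-0.23,0],[0.095,-0.255,0],[0.125,-0.28,0],[0.155,-0.30,0],[0.18,-0.32,0],[0.205,-0.34,0]],"jaw":[1,1,1,1,1,1,1,1,0.8,0.6,0.5,0.5]}'
```

```text
time: 2.8
ee_pos: [361.4, 315.6, 231.7]
tcp_rot: [179.9, -0.0, 125.3]
force: [0.1, 1.4, -0.9]
width: 0.499
```

```bash
python3 -m inch '{"turn":[[0,0,-0.07],[0,0,-0.14],[0,0,-0.21],[0,0,-0.28],[0,0,-0.35],[0,0,-0.42],[0,0,-0.49],[0,0,-0.56],[0,0,-0.63],[0,0,-0.70],[0,0,-0.77],[0,0,-0.838]],"slide":[[0.02,-0.03,0],[0.035,-0.06,0],[0.05,-0.09,0],[0.065,-0.12,0],[0.08,-0.15,0],[0.09,-0.18,0],[0.1,-0.21,0],[0.11,-0.24,0],[0.115,-0.27,-0.01],[0.12,-0.3,-0.02],[0.12,-0.33,-0.03],[0.12,-0.345,-0.04]],"jaw":[0.5,0.5,0.5,0.5,0.5,0.5,0.5,0.5,0.5,0.5,0.5,0.5]}'
```

```text
time: 3.8
ee_pos: [480.3, -31.0, 191.2]
tcp_rot: [179.9, 0.1, 77.2]
force: [-0.2, 0.4, -0.4]
width: 0.498
```

```bash
python3 -m inch '{"turn":[[0,0,0],[0,0,0],[0,0,0],[0,0,0],[0,0,0]],"slide":[[0.006,-0.001,-0.02],[0.012,-0.0015,-0.04],[0.0133,-0.0015,-0.06],[0.0133,-0.0015,-0.065],[0.0133,-0.0015,-0.065]],"jaw":[0.5,0.5,0.5,0.5,0.5]}'
python3 - <<'E'
from h import *
print(telemetry.sense()['ee_pos'])
S=snapshot('side');T=snapshot('top')
a=S['pixels'][150:300,240:420,::-1]; cv2.imwrite('pics/s2.png',cv2.resize(a,(720,600),interpolation=2))
a=T['pixels'][170:310,250:410,::-1]; cv2.imwrite('pics/t2.png',cv2.resize(a,(685,600),interpolation=2))
E
```

```text
time: 4.22
ee_pos: [491.6, -29.4, 124.4]
tcp_rot: [-179.8, 0.0, 77.4]
force: [0.3, 1.1, 0.4]
width: 0.502
[491.61992284 -29.44215799 124.44803513]
```

View pics/s2.png

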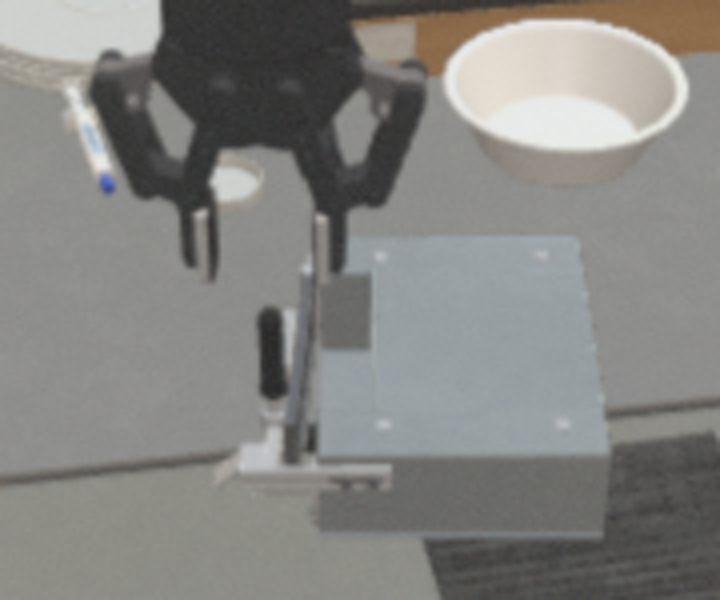

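Side view: the fingers (tips near columns 205 and 325) straddle the stem (270,355). Descending, then caging slowly.

```bash
python3 -m inch '{"turn":[[0,0,0],[0,0,0],[0,0,0],[0,0,0],[0,0,0],[0,0,0],[0,0,0]],"slide":[[0,0,-0.02],[0,0,-0.04],[0,0,-0.055],[0,0,-0.062],[0,0,-0.062],[0,0,-0.062],[0,0,-0.062]],"jaw":[0.5,0.5,0.5,0.4,0.3,0.25,0.23]}' 20
python3 - <<'E'
from h import *
q=telemetry.sense();print(q['ee_pos'],q['force'],q['width'])
S=snapshot('side');T=snapshot('top')
a=S['pixels'][170:270,260:380,::-1]; cv2.imwrite('pics/s3.png',cv2.resize(a,(720,600),interpolation=2))
a=T['pixels'][210:310,270:390,::-1]; cv2.imwrite('pics/t3.png',cv2.resize(a,(720,600),interpolation=2))
E
```

```text
time: 4.9
ee_pos: [494.8, -29.6, 65.9]
tcp_rot: [179.8, -0.0, 77.5]
force: [-0.2, -0.5, 0.3]
width: 0.229
[494.81050028 -29.6437739   65.93543481] [-0.1750405  -0.47203324  0.31047052] 0.22879049324983977
```

View pics/s3.png

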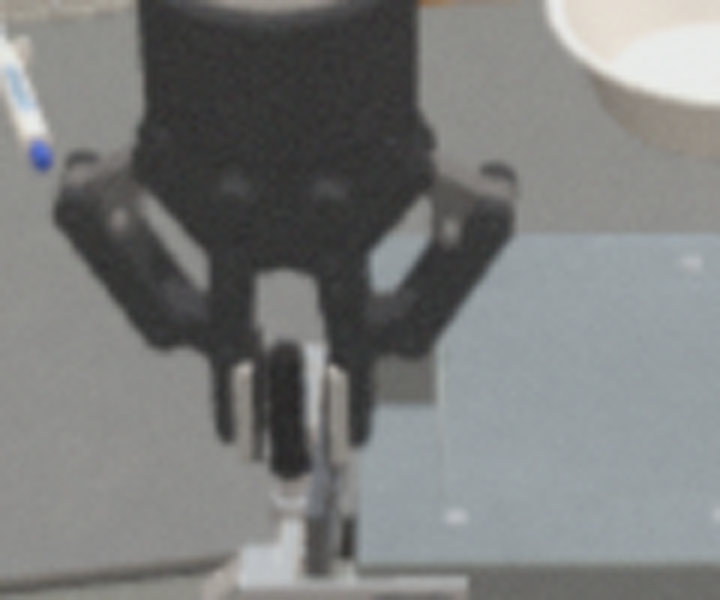

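Side view: the pads (inner faces at 258 and 325) straddle the stem (270–305), which sits about 1 mm forward of centre. Nudging and closing gently.

```bash
python3 -m inch '{"turn":[[0,0,0],[0,0,0],[0,0,0]],"slide":[[-0.001,0.0002,0],[-0.001,0.0002,0],[-0.001,0.0002,0]],"jaw":[0.21,0.19,0.18]}'; python3 -m inch '{"turn":[[0,0,0],[0,0,0],[0,0,0]],"slide":[[0,0,0],[0,0,0],[0,0,0]],"jaw":[0.17,0.165,0.16]}'
```

```text
time: 5.25
ee_pos: [492.5, -29.4, 64.7]
tcp_rot: [180.0, -0.0, 77.5]
force: [0.1, -0.3, -0.5]
width: 0.18
time: 5.5
ee_pos: [492.4, -29.4, 64.3]
tcp_rot: [-180.0, 0.0, 77.5]
force: [0.2, 0.5, 0.5]
width: 0.161
```

```bash
python3 -m inch '{"turn":[[0,0,0],[0,0,0],[0,0,0]],"slide":[[0,0,0],[0,0,0],[0,0,0]],"jaw":[0.15,0.145,0.14]}'; python3 -m inch '{"turn":[[0,0,0],[0,0,0]],"slide":[[0,0,0],[0,0,0]],"jaw":[0.135,0.13]}'
```

```text
time: 5.75
ee_pos: [492.8, -29.5, 64.3]
tcp_rot: [180.0, 0.0, 77.5]
force: [0.8, -0.3, -1.4]
width: 0.14
time: 5.92
ee_pos: [492.8, -29.4, 64.4]
tcp_rot: [180.0, -0.0, 77.5]
force: [1.8, -1.7, -0.1]
width: 0.135
```

```bash
python3 -m inch '{"turn":[[0,0,0],[0,0,0],[0,0,0],[0,0,0]],"slide":[[0,0,0],[0.0005,-0.0001,0],[0.001,-0.0002,0],[0.001,-0.0002,0]],"jaw":[0.1,0.1,0.1,0.1]}' 20; python3 -m inch '{"turn":[[0,0,0],[0,0,0],[0,0,0]],"slide":[[0.0005,-0.0001,0],[0.001,-0.0002,0],[0.001,-0.0002,0]],"jaw":[0.1,0.1,0.1]}';
```

```text
time: 6.25
ee_pos: [492.8, -29.5, 64.3]
tcp_rot: [-179.9, 0.0, 77.5]
force: [-2.2, 0.2, 2.7]
width: 0.128
time: 6.5
ee_pos: [493.0, -29.6, 64.2]
tcp_rot: [-179.8, 0.0, 77.5]
force: [-5.0, -0.1, 6.0]
width: 0.136
```

```bash
python3 -m inch '{"turn":[[0,0,0],[0,0,0],[0,0,0]],"slide":[[0.0005,-0.0001,0],[0.001,-0.0002,0],[0.001,-0.0002,0]],"jaw":[0.1,0.1,0.1]}';
```

```text
time: 6.75
ee_pos: [493.3, -29.7, 64.2]
tcp_rot: [-179.7, 0.0, 77.5]
force: [-7.0, 0.4, 8.4]
width: 0.13
```

```bash
python3 -m inch '{"turn":[[0,0,0],[0,0,0],[0,0,0]],"slide":[[0,0,0.001],[0,0,0.002],[0,0,0.002]],"jaw":[0.1,0.1,0.1]}';
```

```text
time: 7.0
ee_pos: [493.0, -29.3, 64.8]
tcp_rot: [-179.7, -0.0, 77.4]
force: [-4.9, 3.2, -3.3]
width: 0.132
```

```bash
python3 -m inch '{"turn":[[0,0,0],[0,0,0],[0,0,0]],"slide":[[0.0005,-0.0001,0],[0.001,-0.0002,0],[0.001,-0.0002,0]],"jaw":[0.1,0.1,0.1]}'; python3 -m inch '{"turn":[[0,0,0],[0,0,0],[0,0,0]],"slide":[[0.0005,-0.0001,0],[0.001,-0.0002,0],[0.001,-0.0002,0]],"jaw":[0.1,0.1,0.1]}'
```

```text
time: 7.25
ee_pos: [493.3, -29.6, 64.6]
tcp_rot: [-179.6, 0.0, 77.5]
force: [-6.9, 2.1, -2.3]
width: 0.132
time: 7.5
ee_pos: [493.9, -29.8, 64.4]
tcp_rot: [-179.6, 0.0, 77.5]
force: [-7.8, 2.8, -0.9]
width: 0.129
```

```bash
python3 -m inch '{"turn":[[0,0,0],[0,0,0],[0,0,0]],"slide":[[0.0005,-0.0001,0],[0.001,-0.0002,0],[0.001,-0.0002,0]],"jaw":[0.1,0.1,0.1]}'; python3 -m inch '{"turn":[[0,0,0],[0,0,0],[0,0,0]],"slide":[[0.0005,-0.0001,0],[0.001,-0.0002,0],[0.001,-0.0002,0]],"jaw":[0.1,0.1,0.1]}'
```

```text
time: 7.75
ee_pos: [494.5, -30.0, 64.4]
tcp_rot: [-179.5, 0.0, 77.5]
force: [-9.2, 2.0, 0.5]
width: 0.135
time: 8.0
ee_pos: [495.1, -30.2, 64.4]
tcp_rot: [-179.5, 0.1, 77.5]
force: [-9.4, 2.5, -0.5]
width: 0.136
```

```bash
python3 -m inch '{"turn":[[0,0,0],[0,0,0],[0,0,0]],"slide":[[0.0005,-0.0001,0],[0.001,-0.0002,0],[0.001,-0.0002,0]],"jaw":[0.1,0.1,0.1]}'; python3 -m inch '{"turn":[[0,0,0],[0,0,0],[0,0,0]],"slide":[[0.0005,-0.0001,0],[0.001,-0.0002,0],[0.001,-0.0002,0]],"jaw":[0.1,0.1,0.1]}'
```

```text
time: 8.25
ee_pos: [495.9, -30.4, 64.4]
tcp_rot: [-179.5, 0.1, 77.5]
force: [-10.8, 1.3, 0.0]
width: 0.136
time: 8.5
ee_pos: [496.6, -30.7, 64.4]
tcp_rot: [-179.4, 0.1, 77.5]
force: [-11.1, 2.2, 2.0]
width: 0.131
```

```bash
python3 -m inch '{"turn":[[0,0,0],[0,0,0],[0,0,0]],"slide":[[0.0005,-0.0001,0],[0.001,-0.0002,0],[0.001,-0.0002,0]],"jaw":[0.1,0.1,0.1]}'
```

```text
time: 8.75
ee_pos: [497.1, -30.9, 64.3]
tcp_rot: [-179.4, 0.1, 77.5]
force: [-12.7, 1.7, 4.0]
width: 0.132
```

```bash
python3 -m inch '{"turn":[[0,0,0],[0,0,0],[0,0,0]],"slide":[[0.0005,-0.0001,0],[0.001,-0.0002,0],[0.001,-0.0002,0]],"jaw":[0.1,0.1,0.1]}'
```

```text
time: 9.0
ee_pos: [497.2, -30.9, 64.2]
tcp_rot: [-179.3, 0.1, 77.5]
force: [-15.9, 2.2, 6.3]
width: 0.137
```

Stiffness jumped at x≈497.1, so that is the stop. Backing off about 1 mm and trying a small lift.

```bash
python3 -m inch '{"turn":[[0,0,0],[0,0,0],[0,0,0],[0,0,0],[0,0,0]],"slide":[[-0.0011,0.0002,0.0005],[-0.0021,0.0004,0.001],[-0.0019,0.0014,0.003],[-0.0016,0.0027,0.005],[-0.0016,0.0027,0.005]],"jaw":[0.1,0.1,0.1,0.1,0.1]}'
```

```text
time: 9.42
ee_pos: [496.9, -28.0, 68.7]
tcp_rot: [-179.4, 0.1, 77.5]
force: [-9.3, 2.2, -4.0]
width: 0.136
```

```bash
python3 -m inch '{"turn":[[0,0,0],[0,0,0],[0,0,0],[0,0,0],[0,0,0]],"slide":[[0.0005,0.0022,0.003],[0.001,0.0045,0.006],[0.0015,0.0068,0.009],[0.0021,0.0094,0.012],[0.0021,0.0094,0.012]],"jaw":[0.1,0.1,0.1,0.1,0.1]}'; python3 - <<'E'
from h import *
S=snapshot('side')
a=S['pixels'][170:290,260:404,::-1]; cv2.imwrite('pics/s4.png',cv2.resize(a,(720,600),interpolation=2))
E
```

```text
time: 9.83
ee_pos: [498.5, -18.4, 80.6]
tcp_rot: [-179.4, 0.1, 77.5]
force: [-10.7, 1.9, -3.4]
width: 0.132
```

View pics/s4.png

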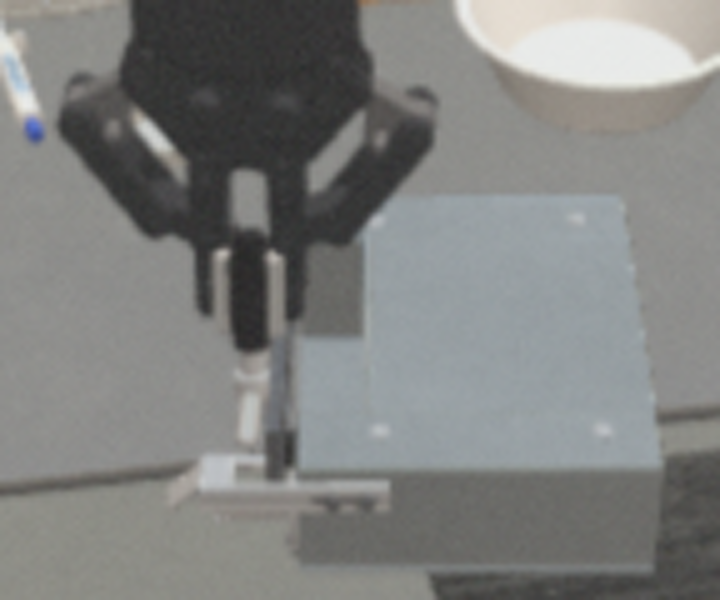

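Side view: the sleeve has risen and the bar end clears the hook at (215,465). Computing the opening arc.

```bash
python3 - <<'E'
from h import *
L=np.load('L.npy')
a=.24; s=28+72*np.cos(a)-42*np.sin(a)
cmd=np.array([503.9,-19.5])
print('model now',hinge(.027,s,8.5,95,L)[:2])
m0=hinge(.027,s,8.5,95,L)[:2]; off=np.array([498.5,-18.4])-m0
for g in [.027,.1,.2,.3,.4,.5,.6,.7,.8,.9,1,1.1,1.2,1.3,1.4,1.5,1.6,1.7,1.8,1.9,2.0]:
    p=hinge(g,s,8.5,95,L)[:2]+off; print(g,(p-cmd).round(1), 'step from meas',(p-[498.5,-18.4]).round(1),p.round(0))
E
```

```text
model now [498.8695726  -18.60750914]
0.027 [-5.4  1.1] step from meas [0. 0.] [498. -18.]
0.1 [-11.5   3.1] step from meas [-6.1  2. ] [492. -16.]
0.2 [-19.7   6.6] step from meas [-14.3   5.5] [484. -13.]
0.3 [-27.4  10.8] step from meas [-22.    9.7] [477.  -9.]
0.4 [-34.7  15.8] step from meas [-29.3  14.7] [469.  -4.]
0.5 [-41.4  21.6] step from meas [-36.   20.5] [463.   2.]
0.6 [-47.5  27.9] step from meas [-42.1  26.8] [456.   8.]
0.7 [-53.   34.9] step from meas [-47.6  33.8] [451.  15.]
0.8 [-57.7  42.3] step from meas [-52.3  41.2] [446.  23.]
0.9 [-61.7  50.2] step from meas [-56.3  49.1] [442.  31.]
1 [-64.9  58.4] step from meas [-59.5  57.3] [439.  39.]
1.1 [-67.2  67. ] step from meas [-61.8  65.9] [437.  47.]
1.2 [-68.7  75.7] step from meas [-63.3  74.6] [435.  56.]
1.3 [-69.3  84.5] step from meas [-63.9  83.4] [435.  65.]
1.4 [-69.   93.3] step from meas [-63.6  92.2] [435.  74.]
1.5 [-67.8 102.1] step from meas [-62.4 101. ] [436.  83.]
1.6 [-65.8 110.7] step from meas [-60.4 109.6] [438.  91.]
1.7 [-62.9 119. ] step from meas [-57.5 117.9] [441.  99.]
1.8 [-59.2 127. ] step from meas [-53.8 125.9] [445. 108.]
1.9 [-54.7 134.6] step from meas [-49.3 133.5] [449. 115.]
2.0 [-49.5 141.8] step from meas [-44.1 140.7] [454. 122.]
```

```bash
python3 -m inch '{"turn":[[0,0,-0.02],[0,0,-0.07],[0,0,-0.12],[0,0,-0.17],[0,0,-0.22],[0,0,-0.27],[0,0,-0.32],[0,0,-0.37],[0,0,-0.42],[0,0,-0.47]],"slide":[[-0.0075,0.0018,0],[-0.0115,0.0031,0],[-0.0157,0.0048,0],[-0.0197,0.0066,0],[-0.0236,0.0086,0],[-0.0274,0.0108,0],[-0.0311,0.0132,0],[-0.0347,0.0158,0],[-0.0382,0.0186,0],[-0.0414,0.0216,0]],"jaw":[0.1,0.1,0.1,0.1,0.1,0.1,0.1,0.1,0.1,0.1]}'
```

```text
time: 10.72
ee_pos: [462.7, 3.1, 82.2]
tcp_rot: [180.0, -0.1, 50.3]
force: [3.9, 4.4, -11.4]
width: 0.131
```

```bash
python3 -m inch '{"turn":[[0,0,-0.05],[0,0,-0.1],[0,0,-0.2],[0,0,-0.3],[0,0,-0.4],[0,0,-0.5],[0,0,-0.6],[0,0,-0.7],[0,0,-0.8],[0,0,-0.9],[0,0,-1.0],[0,0,-1.1]],"slide":[[-0.003,0.0031,-0.001],[-0.0061,0.0063,-0.002],[-0.0116,0.0133,-0.002],[-0.0163,0.0207,-0.002],[-0.0203,0.0286,-0.002],[-0.0235,0.0368,-0.002],[-0.0258,0.0454,-0.002],[-0.0273,0.0541,-0.002],[-0.0279,0.0629,-0.002],[-0.0276,0.0717,-0.002],[-0.0264,0.0805,-0.002],[-0.0244,0.0891,-0.002]],"jaw":[0.1,0.1,0.1,0.1,0.1,0.1,0.1,0.1,0.1,0.1,0.1,0.1]}'
```

```text
time: 11.72
ee_pos: [438.4, 91.7, 81.8]
tcp_rot: [-180.0, -0.1, -12.8]
force: [-0.8, 0.6, -0.8]
width: 0.129
```

```bash
python3 -m inch '{"turn":[[0,0,-0.1],[0,0,-0.2],[0,0,-0.3],[0,0,-0.35],[0,0,-0.35],[0,0,-0.35],[0,0,-0.35],[0,0,-0.35],[0,0,-0.35],[0,0,-0.35],[0,0,-0.35],[0,0,-0.35]],"slide":[[0.0029,0.0083,0],[0.0066,0.0163,0],[0.0111,0.0239,0],[0.0137,0.0275,0],[0.0117,0.0287,-0.003],[0.009,0.0303,-0.007],[0.006,0.032,-0.011],[0.0034,0.0336,-0.0145],[0.0034,0.0336,-0.0145],[0.0034,0.0336,-0.0145],[0.0034,0.0336,-0.0145],[0.0034,0.0336,-0.0145]],"jaw":[0.1,0.1,0.1,0.1,0.1,0.1,0.1,0.1,0.1,0.18,0.3,0.45]}'
```

```text
time: 12.72
ee_pos: [441.5, 124.6, 66.7]
tcp_rot: [180.0, -0.0, -32.6]
force: [-0.0, -0.2, -0.3]
width: 0.43
```

```bash
python3 -m inch '{"turn":[[0,0,0],[0,0,0],[0,0,0.05],[0,0,0.1]],"slide":[[0,0,0.035],[0,0,0.07],[0,-0.03,0.09],[0,-0.065,0.09]],"jaw":[0.5,0.6,0.65,0.7]}'; python3 - <<'E'
from h import *
L=np.load('L.npy')
T=snapshot('top');S=snapshot('side')
save(T,'t5')
for s,n in((T,'top'),(S,'side')):
    h=cv2.cvtColor(s['pixels'],cv2.COLOR_RGB2HSV); m=(((h[...,0]<10)|(h[...,0]>170))&(h[...,1]>150)&(h[...,2]>80)).astype(np.uint8)
    k,lab,st,ce=cv2.connectedComponentsWithStats(m)
    for i in range(1,k):
        if st[i,4]>60: print(n,st[i],ce[i])
a=S['pixels'][150:390,230:430,::-1]; cv2.imwrite('pics/s5.png',cv2.resize(a,(500,600),interpolation=2))
a=T['pixels'][170:340,250:450,::-1]; cv2.imwrite('pics/t5c.png',cv2.resize(a,(700,595),interpolation=2))
E
```

```text
time: 13.05
ee_pos: [445.7, 60.7, 162.5]
tcp_rot: [-179.7, -0.5, -26.5]
force: [2.1, -0.4, 0.4]
width: 0.695
top [329  68   9  21 108] [332.24074074  79.2962963 ]
top [407 294  16  15 188] [414.34574468 301.00531915]
side [496 243  18   8  66] [503.31818182 246.63636364]
side [269 319  18  17 237] [277.33755274 327.21940928]
```

View pics/s5.png

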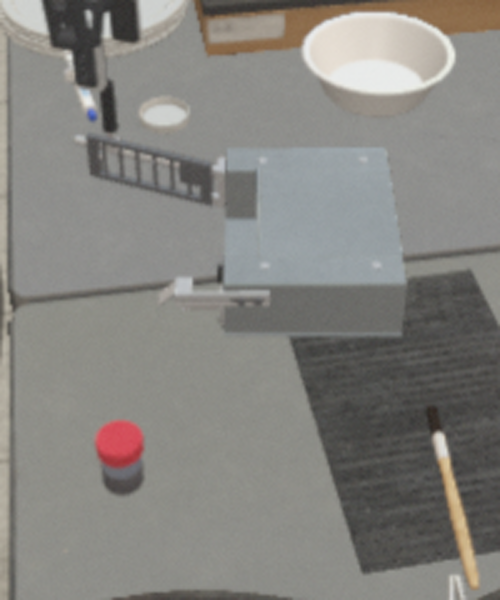

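View pics/t5c.png

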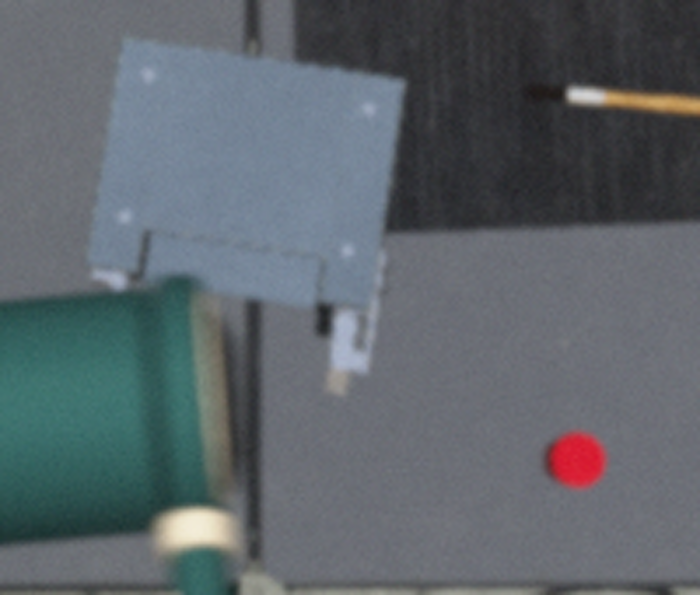

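Gate stands open at about 1.95 rad, with the stem upright near (108,105) in the side view. The jar is at (577,460) in the top crop.

```bash
python3 - <<'E'
from h import *
L=np.load('L.npy')
T=snapshot('top');S=snapshot('side')
print(unproj(T,(414.35,301.0),42.), unproj(T,(414.35,301.0),40.), 'side',unproj(S,(277.34,327.2),38.))
def cost(P):
    for s in(T,S):
        th=np.linspace(0,6.28,60); Q=np.concatenate([np.c_[P[0]+15*np.cos(th),P[1]+15*np.sin(th),0*th+z] for z in(30,42)])
        u=proj(s,Q); print('pred box',u.min(0).round(1),u.max(0).round(1))
for P in [(427,-186),(427,-188),(425,-186)]: print(P);cost(P)
print('targets', [loc2w([x,0,0],L).round(1) for x in(-110,-54,-53,-48)])
E
```

```text
[[ 423.89718945 -185.96352708   42.        ]] [[ 423.87684549 -186.26700151   40.        ]] side [[ 423.46657455 -188.9060175    38.        ]]
(427, -186)
pred box [405.8 291.6] [422.1 307.2]
pred box [269.7 316.5] [289.2 336.3]
(427, -188)
pred box [406.8 291.6] [423.1 307.2]
pred box [269.8 317.5] [289.3 337.3]
(425, -186)
pred box [405.8 292.7] [422.1 308.2]
pred box [268.5 316.6] [287.9 336.5]
targets [array([474.4,  13.3,   3. ]), array([529.7,   4.5,   3. ]), array([530.7,   4.4,   3. ]), array([535.7,   3.6,   3. ])]
```

```bash
python3 -m inch '{"turn":[[0,0,0.04],[0,0,0.08],[0,0,0.12],[0,0,0.16],[0,0,0.2],[0,0,0.24],[0,0,0.28],[0,0,0.311],[0,0,0.311],[0,0,0.311]],"slide":[[-0.003,-0.03,0],[-0.006,-0.065,0],[-0.009,-0.1,-0.005],[-0.012,-0.135,-0.015],[-0.015,-0.17,-0.025],[-0.018,-0.205,-0.035],[-0.0205,-0.235,-0.045],[-0.0219,-0.246,-0.055],[-0.0219,-0.246,-0.065],[-0.0219,-0.246,-0.065]],"jaw":[0.7,0.7,0.7,0.7,0.7,0.7,0.7,0.7,0.7,0.7]}'; python3 - <<'E'
from h import *
q=telemetry.sense();print(q['ee_pos'],q['tcp_rot'])
S=snapshot('side');T=snapshot('top')
a=S['pixels'][230:380,210:390,::-1]; cv2.imwrite('pics/s6.png',cv2.resize(a,(720,600),interpolation=2))
E
```

```text
time: 14.08
ee_pos: [417.6, -184.6, 88.7]
tcp_rot: [-179.9, 0.3, -9.1]
force: [-1.2, 1.0, 0.2]
width: 0.697
[ 417.59834061 -184.63085094   88.74750835] [-179.85755732    0.31660275   -9.13320186]
```

View pics/s6.png

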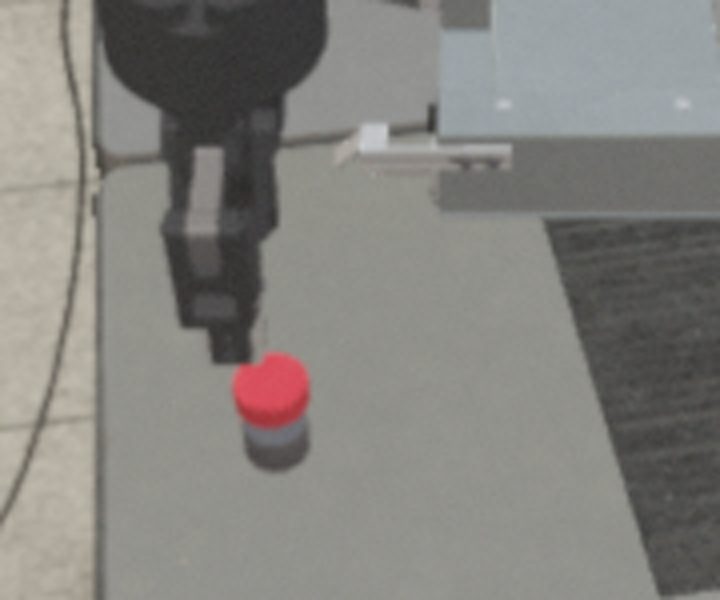

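```bash
python3 -m inch '{"turn":[[0,0,0],[0,0,0],[0,0,0],[0,0,0],[0,0,0]],"slide":[[0,0,-0.03],[0,0,-0.055],[0,0,-0.07],[0,0,-0.073],[0,0,-0.073]],"jaw":[0.7,0.7,0.65,0.6,0.55]}'; python3 -m inch '{"turn":[[0,0,0],[0,0,0],[0,0,0],[0,0,0],[0,0,0],[0,0,0]],"slide":[[0,0,0],[0,0,0],[0,0,0],[0,0,0],[0,0,0],[0,0,0]],"jaw":[0.5,0.45,0.42,0.39,0.36,0.33]}' 25; python3 - <<'E'
from h import *
q=telemetry.sense();print(q['ee_pos'],q['tcp_rot'],q['width'])
S=snapshot('side');T=snapshot('top')
a=S['pixels'][270:370,220:340,::-1]; cv2.imwrite('pics/s7.png',cv2.resize(a,(720,600),interpolation=2))
E
```

```text
time: 14.6
ee_pos: [419.1, -184.6, 18.2]
tcp_rot: [-179.9, 0.1, -8.9]
force: [0.6, 0.7, 0.3]
width: 0.553
time: 15.1
ee_pos: [420.2, -186.4, 19.7]
tcp_rot: [180.0, -0.1, -9.0]
force: [-0.3, 1.1, 4.7]
width: 0.335
[ 420.20220048 -186.43938773   19.716323  ] [ 1.79989835e+02 -7.56817014e-02 -9.02674842e+00] 0.33489418061587833
```

View pics/s7.png

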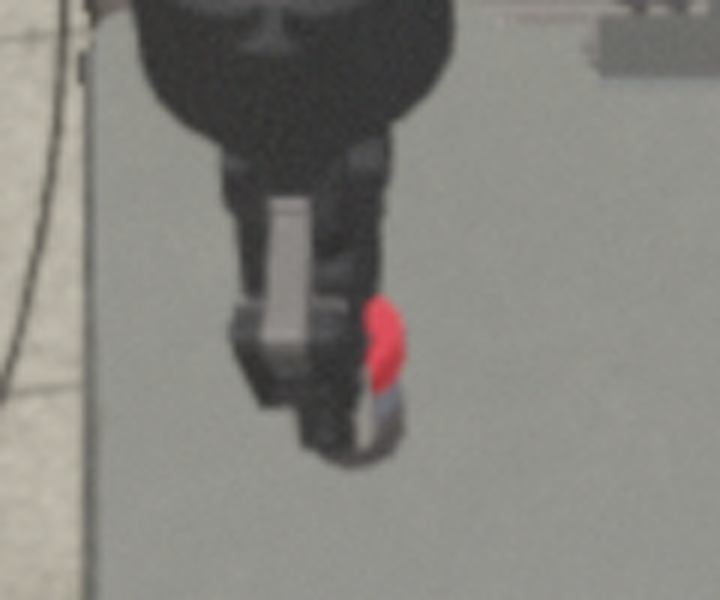

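Side view: jar gripped between pads, projecting forward. Lifting it and carrying it to the front of the doorway.

```bash
python3 -m inch '{"turn":[[0,0,0],[0,0,0],[0,0,0],[0,0,0],[0,0,0],[0,0,0],[0,0,0],[0,0,0],[0,0,0],[0,0,0],[0,0,0],[0,0,0]],"slide":[[0,0,0],[0,0,0.01],[0,0,0.025],[0.002,0.005,0.04],[0.007,0.03,0.04],[0.013,0.06,0.04],[0.019,0.09,0.04],[0.025,0.12,0.04],[0.031,0.15,0.04],[0.036,0.18,0.04],[0.04,0.202,0.035],[0.04,0.202,0.025]],"jaw":[0.28,0.28,0.28,0.28,0.28,0.28,0.28,0.28,0.28,0.28,0.28,0.28]}' 30; python3 - <<'E'
from h import *
q=telemetry.sense();print(q['ee_pos'],q['tcp_rot'],q['width'])
S=snapshot('side');T=snapshot('top')
a=S['pixels'][150:300,220:400,::-1]; cv2.imwrite('pics/s8.png',cv2.resize(a,(720,600),interpolation=2))
E
```

```text
time: 16.2
ee_pos: [461.7, 18.9, 45.4]
tcp_rot: [-179.9, -0.2, -8.8]
force: [-0.3, -0.5, -0.4]
width: 0.331
[461.72964338  18.86916677  45.43674543] [-179.90234416   -0.23211998   -8.8297399 ] 0.33085644367228806
```

View pics/s8.png

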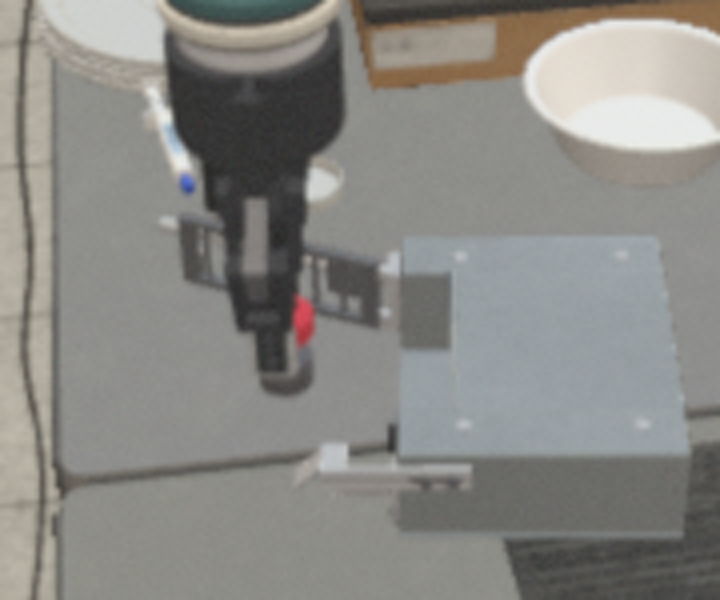

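```bash
python3 -m inch '{"turn":[[0,0,0],[0,0,0],[0,0,0],[0,0,0],[0,0,0],[0,0,0],[0,0,0],[0,0,0],[0,0,0]],"slide":[[0.006,-0.001,-0.008],[0.018,-0.0028,-0.013],[0.03,-0.0047,-0.013],[0.042,-0.0066,-0.013],[0.052,-0.0082,-0.013],[0.06,-0.0095,-0.013],[0.066,-0.0104,-0.013],[0.0696,-0.011,-0.013],[0.0696,-0.011,-0.013]],"jaw":[0.28,0.28,0.28,0.28,0.28,0.28,0.28,0.28,0.28]}'; python3 - <<'E'
from h import *
L=np.load('L.npy')
q=telemetry.sense();print(q['ee_pos'],q['force'],w2loc(q['ee_pos'],L))
S=snapshot('side');T=snapshot('top')
a=S['pixels'][150:300,220:400,::-1]; cv2.imwrite('pics/s9.png',cv2.resize(a,(720,600),interpolation=2))
E
```

```text
time: 17.05
ee_pos: [529.7, 4.5, 30.5]
tcp_rot: [180.0, 0.0, -9.0]
force: [1.3, -0.3, -2.6]
width: 0.334
[529.66073292   4.54043434  30.49583278] [ 1.34400761 -0.26999076 -2.62616591] [-5.40792351e+01 -1.26755111e-02  2.74958328e+01]
```

View pics/s9.png

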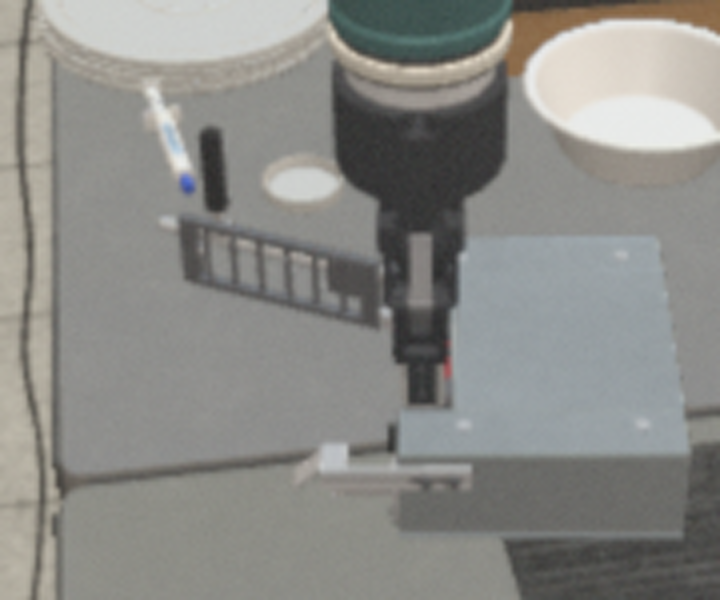

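```bash
python3 -m inch '{"turn":[[0,0,0],[0,0,0],[0,0,0],[0,0,0]],"slide":[[0,0,-0.003],[0,0,-0.0055],[0,0,-0.0065],[0,0,-0.0065]],"jaw":[0.28,0.28,0.28,0.28]}'
```

```text
time: 17.48
ee_pos: [529.1, 5.0, 24.8]
tcp_rot: [-180.0, 0.0, -9.0]
force: [-1.5, 0.2, 4.1]
width: 0.333
```

```bash
python3 -m inch '{"turn":[[0,0,0],[0,0,0],[0,0,0],[0,0,0],[0,0,0],[0,0,0],[0,0,0]],"slide":[[0,0,0],[0,0,0],[0,0,0],[0,0,0],[0,0,0],[0,0,0],[0,0,0]],"jaw":[0.34,0.37,0.4,0.43,0.46,0.5,0.5]}'; python3 - <<'E'
from h import *
S=snapshot('side');T=snapshot('top')
a=S['pixels'][170:270,280:400,::-1]; cv2.imwrite('pics/s10.png',cv2.resize(a,(720,600),interpolation=2))
E
```

```text
time: 18.07
ee_pos: [529.1, 4.8, 24.1]
tcp_rot: [180.0, 0.0, -9.0]
force: [-0.2, 0.6, -0.3]
width: 0.498
```

View pics/s10.png

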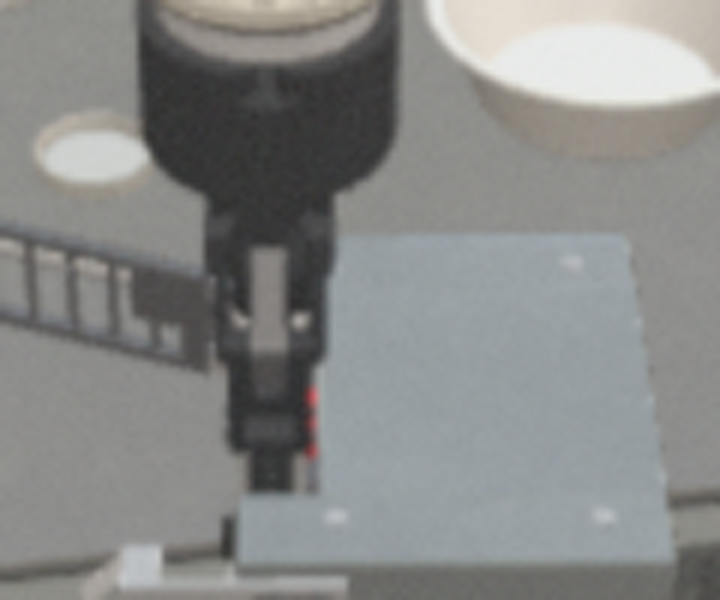

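```bash
python3 -m inch '{"turn":[[0,0,0],[0,0,0],[0,0,0],[0,0,0],[0,0,0],[0,0,0],[0,0,0],[0,0,0],[0,0,0]],"slide":[[-0.002,0.0003,0.003],[-0.004,0.0006,0.015],[-0.004,0.0006,0.035],[-0.004,0.0006,0.065],[-0.01,0.0006,0.1],[-0.04,0.0006,0.13],[-0.075,0.0006,0.13],[-0.11,0.0006,0.13],[-0.11,0.0006,0.13]],"jaw":[0.5,0.5,0.5,0.5,0.5,0.5,0.5,0.5,0.5]}'; python3 - <<'E'
from h import *
L=np.load('L.npy')
q=telemetry.sense();print(q['ee_pos'],q['tcp_rot'],q['force'])
S=snapshot('side');T=snapshot('top')
for s,n in((T,'top'),(S,'side')):
    h=cv2.cvtColor(s['pixels'],cv2.COLOR_RGB2HSV); m=(((h[...,0]<10)|(h[...,0]>170))&(h[...,1]>130)&(h[...,2]>80)).astype(np.uint8)
    k,lab,st,ce=cv2.connectedComponentsWithStats(m)
    for i in range(1,k):
        if st[i,4]>15: print(n,st[i],ce[i],w2loc(unproj(s,ce[i],47.),L).round(1))
u=proj(T,loc2w([[-50,0,44],[-65,0,44]],L)); print('pred jar top',u, proj(S,loc2w([-50,0,44],L)))
a=S['pixels'][140:290,220:400,::-1]; cv2.imwrite('pics/s11.png',cv2.resize(a,(720,600),interpolation=2))
a=T['pixels'][170:310,240:408,::-1]; cv2.imwrite('pics/t11.png',cv2.resize(a,(720,600),interpolation=2))
E
```

```text
time: 18.92
ee_pos: [412.3, 5.7, 153.8]
tcp_rot: [180.0, 0.3, -9.0]
force: [-0.8, 0.1, -0.6]
width: 0.507
[412.29634261   5.74754258 153.75623572] [179.96440557   0.28261674  -8.99709382] [-0.80262678  0.1132146  -0.57696612]
top [329  68   9  21 124] [332.34677419  79.10483871] [[283.1  19.9  44. ]]
top [309 239  15  14 168] [316.08928571 245.66666667] [[-52.2   0.1  44. ]]
side [320 233  12  14 145] [325.77241379 239.95172414] [[-52.6  -6.7  44. ]]
side [495 243  20   8  91] [503.83516484 246.31868132] [[275.6 -26.6  44. ]]
pred jar top [[316.31524965 244.57923798]
 [315.11758129 252.18355188]] [[327.13379575 237.64621333]]
```

View pics/s11.png

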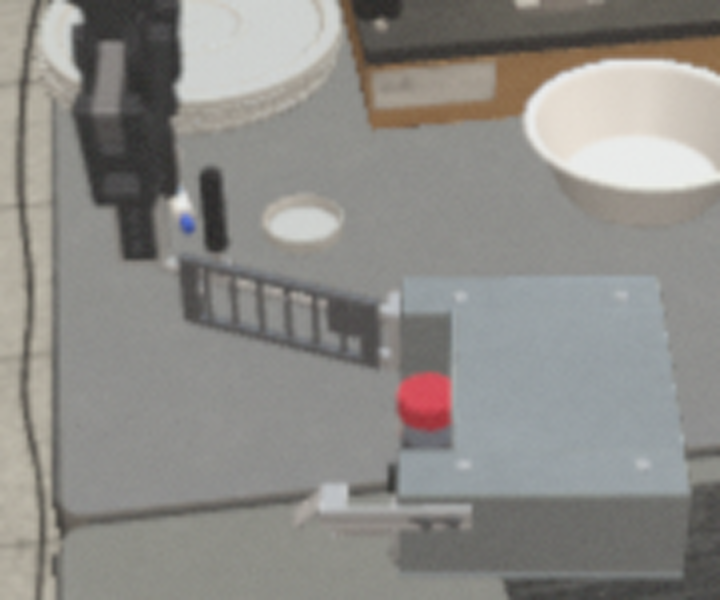

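View pics/t11.png

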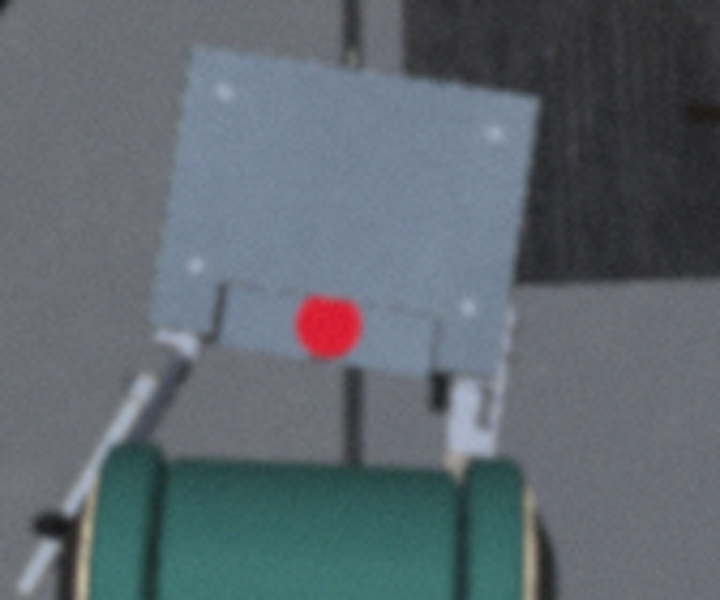

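The jar stands upright at locker x≈−52 (top crop (328,327)), which is only marginally clear. I will nudge it about 5 mm deeper with closed fingertips, low down.

```bash
python3 -m inch '{"turn":[[0,0,0],[0,0,0],[0,0,0],[0,0,0],[0,0,0],[0,0,0],[0,0,0],[0,0,0],[0,0,0],[0,0,0]],"slide":[[0.03,0.003,0],[0.06,0.005,0],[0.07,0.0057,-0.02],[0.07,0.0057,-0.05],[0.07,0.0057,-0.085],[0.07,0.0057,-0.115],[0.07,0.0057,-0.13],[0.07,0.0057,-0.134],[0.07,0.0057,-0.134],[0.07,0.0057,-0.134]],"jaw":[0.3,0.1,0,0,0,0,0,0,0,0]}' 20; python3 -m inch '{"turn":[[0,0,0],[0,0,0],[0,0,0],[0,0,0]],"slide":[[0.006,-0.001,0],[0.012,-0.0019,0],[0.0158,-0.0025,0],[0.0158,-0.0025,0]],"jaw":[0,0,0,0]}'; python3 - <<'E'
from h import *
L=np.load('L.npy')
q=telemetry.sense();print(q['ee_pos'],w2loc(q['ee_pos'],L))
S=snapshot('side');
a=S['pixels'][170:270,280:400,::-1]; cv2.imwrite('pics/s12.png',cv2.resize(a,(720,600),interpolation=2))
E
```

```text
time: 19.85
ee_pos: [490.8, 11.1, 21.2]
tcp_rot: [-180.0, -0.1, -9.0]
force: [-0.4, 0.1, 0.8]
width: 0.002
time: 20.18
ee_pos: [507.5, 8.4, 21.8]
tcp_rot: [-180.0, -0.2, -9.0]
force: [-0.5, -0.0, -0.3]
width: -0.0
[507.53622673   8.4183404   21.80166895] [-76.53797438   0.35740172  18.80166895]
```

View pics/s12.png

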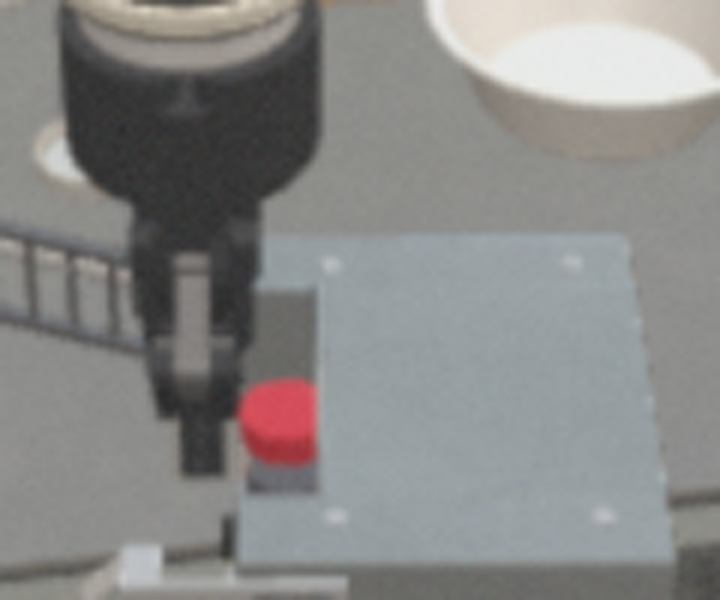

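Fingertips are nearly at the jar's cap edge (240,420). Pushing 7 mm more.

```bash
python3 -m inch '{"turn":[[0,0,0],[0,0,0],[0,0,0],[0,0,0],[0,0,0],[0,0,0]],"slide":[[0.002,-0.0003,0],[0.004,-0.0006,0],[0.0055,-0.0009,0],[0.007,-0.0011,0],[0.007,-0.0011,0],[0.007,-0.0011,0]],"jaw":[0,0,0,0,0,0]}'; python3 - <<'E'
from h import *
L=np.load('L.npy')
q=telemetry.sense();print(q['ee_pos'],w2loc(q['ee_pos'],L),q['force'])
S=snapshot('side');
a=S['pixels'][170:270,280:400,::-1]; cv2.imwrite('pics/s13.png',cv2.resize(a,(720,600),interpolation=2))
E
```

```text
time: 20.73
ee_pos: [512.0, 7.5, 20.2]
tcp_rot: [-180.0, -0.0, -9.0]
force: [-0.1, 0.4, -0.7]
width: -0.002
[512.02498228   7.5239907   20.22555923] [-71.96458341   0.17606559  17.22555923] [-0.12896282  0.41035301 -0.70447896]
```

View pics/s13.png

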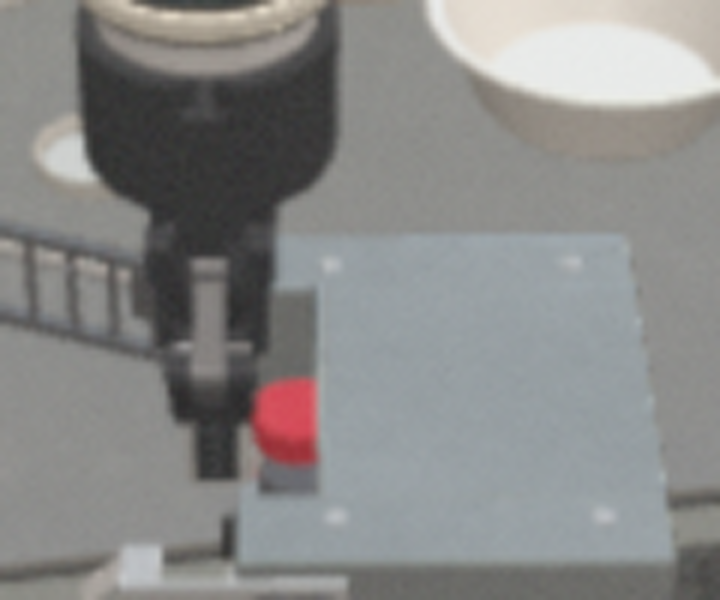

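```bash
python3 -m inch '{"turn":[[0,0,0],[0,0,0],[0,0,-0.05],[0,0,-0.1],[0,0,-0.17],[0,0,-0.24],[0,0,-0.31],[0,0,-0.379]],"slide":[[-0.02,0.003,0.001],[-0.035,0.005,0.012],[-0.045,0.006,0.04],[-0.05,0.006,0.07],[-0.055,0.006,0.1],[-0.06,0.006,0.13],[-0.06,0.006,0.14],[-0.06,0.006,0.14]],"jaw":[0,0,0,0.1,0.3,0.5,0.5,0.5]}'; python3 - <<'E'
from h import *
L=np.load('L.npy')
S=snapshot('side');T=snapshot('top')
for g in (1.85,1.9,1.95,2.0):
    P=hinge(g,100,8.5,103,L);Q=hinge(g,100,8.5,57,L); print(g,hinge(g,100,8.5,79,L).round(1),'top',proj(T,P)[0].round(1),'side',proj(S,P)[0].round(1),proj(S,Q)[0].round(1), 'gate end top', proj(T,hinge(g,118,0,53,L))[0].round(1))
a=S['pixels'][140:260,240:384,::-1]; cv2.imwrite('pics/s14.png',cv2.resize(a,(720,600),interpolation=2))
a=T['pixels'][210:330,220:364,::-1]; cv2.imwrite('pics/t14.png',cv2.resize(a,(720,600),interpolation=2))
print(telemetry.sense()['ee_pos'])
E
```

```text
time: 21.45
ee_pos: [454.6, 13.5, 164.6]
tcp_rot: [-179.8, -0.4, -30.9]
force: [-0.1, 0.5, 0.2]
width: 0.502
1.85 [436.3 116.3  79. ] top [255.  294.9] side [269.6 185.1] [271.5 203.8] gate end top [257.9 305.3]
1.9 [438.9 120.5  79. ] top [252.7 293.5] side [270.7 183.7] [272.6 202.5] gate end top [255.2 304. ]
1.95 [441.7 124.7  79. ] top [250.4 292. ] side [272.  182.5] [273.8 201.2] gate end top [252.5 302.5]
2.0 [444.7 128.7  79. ] top [248.3 290.3] side [273.4 181.2] [275.1 199.9] gate end top [249.9 300.8]
[452.57373973  13.53494721 161.47060466]
```

View pics/s14.png

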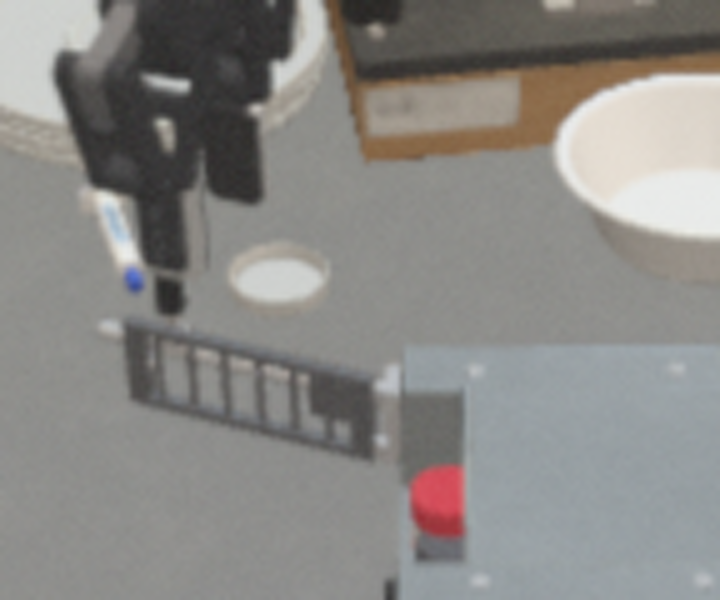

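View pics/t14.png

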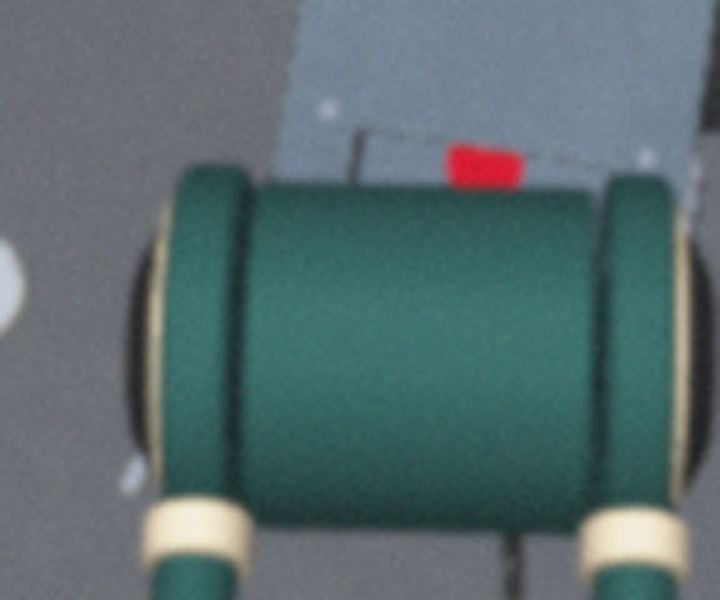

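Side and earlier top views both put the gate at g≈1.95 and the stem at (441.7, 124.7). Regrasping it.

```bash
python3 -m inch '{"turn":[[0,0,0],[0,0,0],[0,0,0],[0,0,0],[0,0,0],[0,0,0]],"slide":[[-0.003,0.03,0],[-0.006,0.065,0],[-0.009,0.095,0],[-0.0103,0.1113,0],[-0.0103,0.1113,-0.02],[-0.0103,0.1113,-0.02]],"jaw":[0.5,0.5,0.5,0.5,0.5,0.5]}'; python3 - <<'E'
from h import *
S=snapshot('side');print(telemetry.sense()['ee_pos'])
a=S['pixels'][120:240,220:364,::-1]; cv2.imwrite('pics/s15.png',cv2.resize(a,(720,600),interpolation=2))
E
```

```text
time: 22.05
ee_pos: [438.7, 125.3, 136.8]
tcp_rot: [179.7, 0.3, -30.5]
force: [-1.5, -0.8, -0.7]
width: 0.5
[439.03854907 124.71645955 137.66295254]
```

View pics/s15.png

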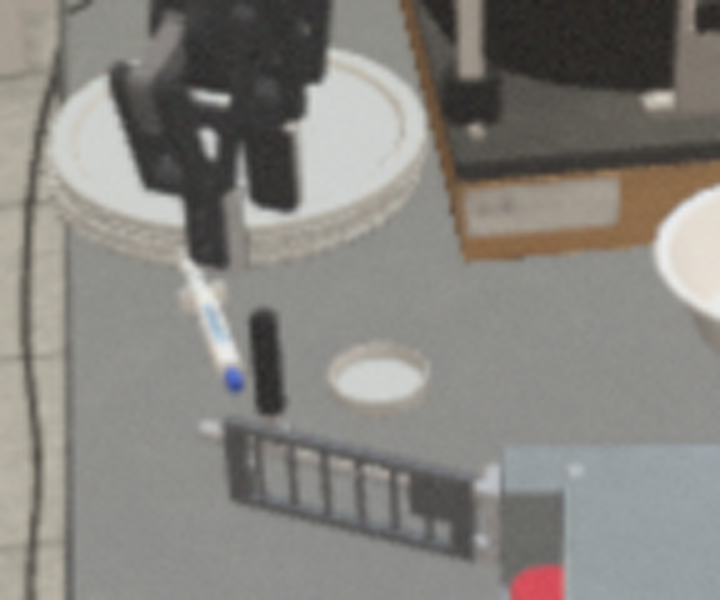

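```bash
python3 -m inch '{"turn":[[0,0,0],[0,0,0],[0,0,0],[0,0,0],[0,0,0]],"slide":[[0,0,-0.025],[0,0,-0.05],[0,0,-0.07],[0,0,-0.076],[0,0,-0.076]],"jaw":[0.5,0.5,0.5,0.45,0.4]}'; python3 - <<'E'
from h import *
S=snapshot('side');print(telemetry.sense()['ee_pos'])
a=S['pixels'][140:230,230:338,::-1]; cv2.imwrite('pics/s16.png',cv2.resize(a,(720,600),interpolation=2))
E
```

```text
time: 22.52
ee_pos: [439.7, 123.8, 62.5]
tcp_rot: [179.8, 0.2, -30.7]
force: [-0.7, 0.2, -1.1]
width: 0.403
[441.13658158 124.24245821  63.95926434]
```

View pics/s16.png

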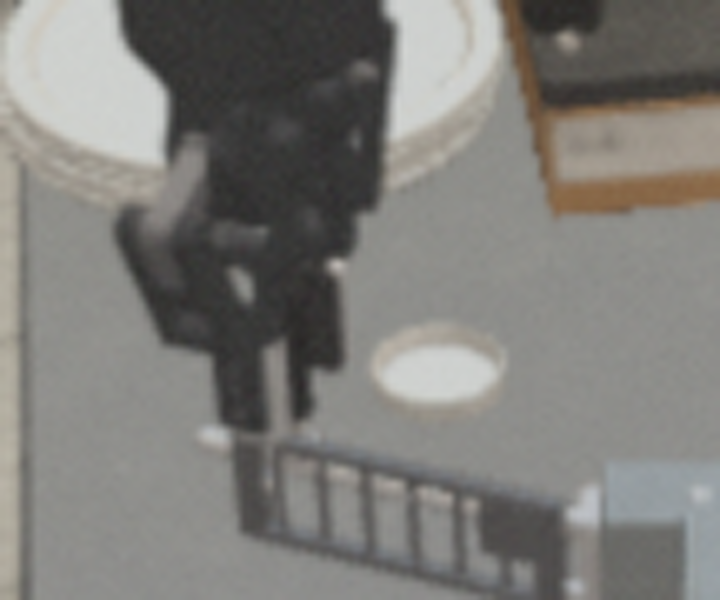

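```bash
python3 -m inch '{"turn":[[0,0,0],[0,0,0],[0,0,0],[0,0,0],[0,0,0],[0,0,0]],"slide":[[0,0,0],[0,0,0],[0,0,0],[0,0,0],[0,0,0],[0,0,0]],"jaw":[0.32,0.25,0.2,0.15,0.1,0.1]}' 20
```

```text
time: 23.07
ee_pos: [442.5, 125.1, 65.3]
tcp_rot: [-179.9, -0.1, -30.7]
force: [-0.0, -0.1, 4.0]
width: 0.134
```

```bash
python3 -m inch '{"turn":[[0,0,0],[0,0,0],[0,0,0],[0,0,0],[0,0,0.05],[0,0,0.15],[0,0,0.25],[0,0,0.35],[0,0,0.45],[0,0,0.55],[0,0,0.65]],"slide":[[0.003,-0.002,0.005],[0.006,-0.004,0.01],[0.008,-0.005,0.014],[0.0101,-0.006,0.017],[0.0075,-0.0096,0.017],[0.003,-0.0172,0.017],[-0.0007,-0.0252,0.017],[-0.0036,-0.0335,0.017],[-0.0056,-0.0421,0.017],[-0.0068,-0.0509,0.017],[-0.0071,-0.0597,0.017]],"jaw":[0.1,0.1,0.1,0.1,0.1,0.1,0.1,0.1,0.1,0.1,0.1]}'
```

```text
time: 23.98
ee_pos: [435.9, 64.8, 81.5]
tcp_rot: [-180.0, -0.2, 6.8]
force: [7.0, 0.5, -10.0]
width: 0.131
```

```bash
python3 -m inch '{"turn":[[0,0,0.1],[0,0,0.2],[0,0,0.3],[0,0,0.4],[0,0,0.5],[0,0,0.6],[0,0,0.7],[0,0,0.8],[0,0,0.8]],"slide":[[0.0006,-0.0088,-0.001],[0.0021,-0.0175,-0.001],[0.0044,-0.0261,-0.001],[0.0076,-0.0343,-0.001],[0.0116,-0.0422,-0.001],[0.0163,-0.0496,-0.001],[0.0218,-0.0566,-0.001],[0.0279,-0.0629,-0.001],[0.0279,-0.0629,-0.001]],"jaw":[0.1,0.1,0.1,0.1,0.1,0.1,0.1,0.1,0.1]}'; python3 - <<'E'
from h import *
L=np.load('L.npy')
q=telemetry.sense();print(q['ee_pos'],q['force'],w2loc(q['ee_pos'],L))
S=snapshot('side')
a=S['pixels'][160:280,240:384,::-1]; cv2.imwrite('pics/s17.png',cv2.resize(a,(720,600),interpolation=2))
E
```

```text
time: 24.73
ee_pos: [464.5, 2.0, 81.0]
tcp_rot: [179.9, -0.1, 52.4]
force: [3.0, 3.4, -4.9]
width: 0.135
[464.53733224   1.98907789  81.04622935] [ 2.98197792  3.41378099 -4.93053664] [-118.00227594  -12.71746119   78.04622935]
```

View pics/s17.png

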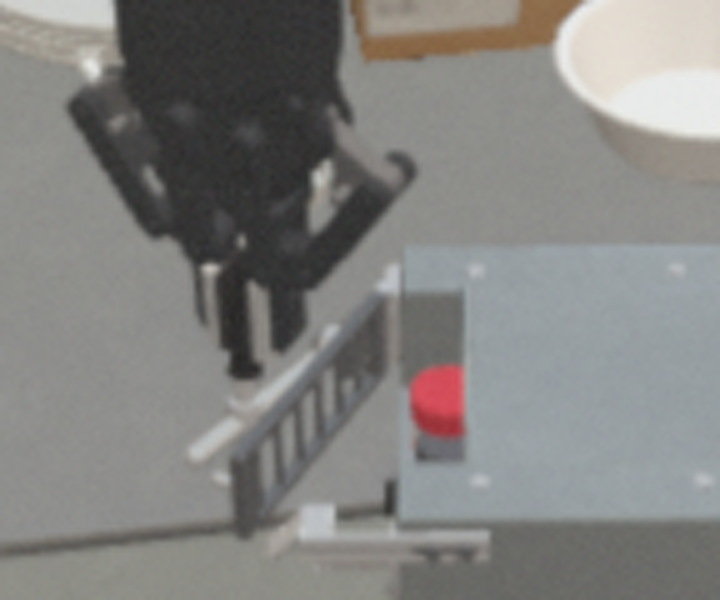

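```bash
python3 -m inch '{"turn":[[0,0,0.05],[0,0,0.1],[0,0,0.15],[0,0,0.2],[0,0,0.25],[0,0,0.3],[0,0,0.35],[0,0,0.4],[0,0,0.4]],"slide":[[0.0032,-0.003,0],[0.0067,-0.0058,0],[0.0103,-0.0084,0],[0.014,-0.0108,0],[0.0178,-0.013,0],[0.0217,-0.015,0],[0.0257,-0.0168,0],[0.0299,-0.0185,0],[0.0299,-0.0185,0]],"jaw":[0.1,0.1,0.1,0.1,0.1,0.1,0.1,0.1,0.1]}'
```

```text
time: 25.53
ee_pos: [491.6, -15.3, 80.3]
tcp_rot: [-179.9, -0.1, 75.2]
force: [-1.5, 3.3, 0.5]
width: 0.134
```

```bash
python3 -m inch '{"turn":[[0,0,0.01],[0,0,0.02],[0,0,0.03],[0,0,0.038],[0,0,0.038]],"slide":[[0.0015,-0.0004,0.0005],[0.003,-0.0008,0.001],[0.0045,-0.0012,0.0015],[0.006,-0.0016,0.002],[0.006,-0.0016,0.002]],"jaw":[0.1,0.1,0.1,0.1,0.1]}'; python3 - <<'E'
from h import *
S=snapshot('side')
a=S['pixels'][170:290,260:404,::-1]; cv2.imwrite('pics/s18.png',cv2.resize(a,(720,600),interpolation=2))
E
```

```text
time: 25.95
ee_pos: [494.5, -16.2, 80.5]
tcp_rot: [-179.5, -0.0, 77.3]
force: [-5.1, 6.8, -2.8]
width: 0.132
```

View pics/s18.png

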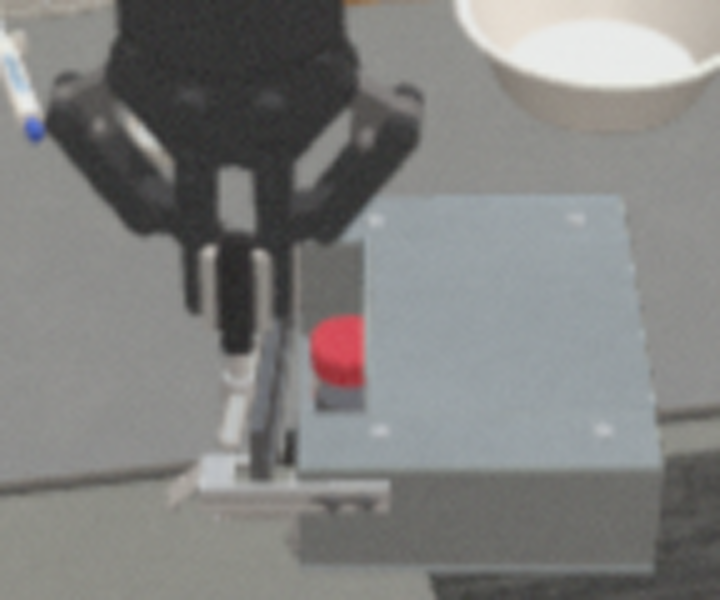

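```bash
python3 -m inch '{"turn":[[0,0,0],[0,0,0],[0,0,0],[0,0,0],[0,0,0]],"slide":[[0.001,0.0003,0.0003],[0.002,0.0005,0.0005],[0.003,0.0005,0.0007],[0.004,0.0005,0.001],[0.004,0.0005,0.001]],"jaw":[0.1,0.1,0.1,0.1,0.1]}'; python3 -m inch '{"turn":[[0,0,0],[0,0,0],[0,0,0]],"slide":[[0.0005,0,0],[0.001,0,0],[0.001,0,0]],"jaw":[0.1,0.1,0.1]}'
```

```text
time: 26.42
ee_pos: [496.6, -16.3, 81.0]
tcp_rot: [-179.3, 0.1, 77.3]
force: [-9.2, 4.9, -1.1]
width: 0.134
time: 26.67
ee_pos: [497.2, -16.5, 81.0]
tcp_rot: [-179.3, 0.1, 77.3]
force: [-10.5, 3.2, -0.3]
width: 0.13
```

```bash
python3 -m inch '{"turn":[[0,0,0],[0,0,0],[0,0,0],[0,0,0]],"slide":[[0.0005,0,0],[0.001,0,0],[0.0015,0,0.0005],[0.0015,0,0.0005]],"jaw":[0.1,0.1,0.1,0.1]}'; python3 -m inch '{"turn":[[0,0,0],[0,0,0],[0,0,0]],"slide":[[0.0005,0,0],[0.001,0,0.0003],[0.001,0,0.0003]],"jaw":[0.1,0.1,0.1]}'
```

```text
time: 27.0
ee_pos: [498.1, -16.6, 81.2]
tcp_rot: [-179.2, 0.1, 77.3]
force: [-11.1, 2.8, -1.3]
width: 0.13
time: 27.25
ee_pos: [498.6, -16.7, 81.3]
tcp_rot: [-179.2, 0.1, 77.4]
force: [-12.4, 3.2, -0.3]
width: 0.135
```

```bash
python3 -m inch '{"turn":[[0,0,0],[0,0,0],[0,0,0],[0,0,0],[0,0,0]],"slide":[[0.0005,0,0],[0.0001,-0.0017,-0.0025],[-0.0003,-0.0035,-0.005],[-0.0007,-0.0052,-0.0075],[-0.0007,-0.0052,-0.0075]],"jaw":[0.1,0.1,0.1,0.1,0.1]}'
```

```text
time: 27.67
ee_pos: [498.7, -22.7, 74.4]
tcp_rot: [-179.3, 0.2, 77.3]
force: [-12.4, 0.3, 2.9]
width: 0.136
```

```bash
python3 -m inch '{"turn":[[0,0,0],[0,0,0],[0,0,0],[0,0,0]],"slide":[[-0.0008,-0.001,-0.0015],[-0.0012,-0.0025,-0.003],[-0.0015,-0.0035,-0.0045],[-0.0015,-0.0035,-0.0045]],"jaw":[0.1,0.1,0.1,0.1]}'
```

```text
time: 28.0
ee_pos: [498.0, -25.8, 70.3]
tcp_rot: [-179.4, 0.1, 77.3]
force: [-11.1, 1.8, 2.5]
width: 0.13
```

```bash
python3 -m inch '{"turn":[[0,0,0],[0,0,0],[0,0,0],[0,0,0]],"slide":[[-0.0004,-0.0012,-0.0015],[-0.0008,-0.0025,-0.003],[-0.0012,-0.0035,-0.0045],[-0.0012,-0.0035,-0.0045]],"jaw":[0.1,0.1,0.1,0.1]}';python3 - <<'E'
from h import *
S=snapshot('side')
a=S['pixels'][170:290,260:404,::-1]; cv2.imwrite('pics/s19.png',cv2.resize(a,(720,600),interpolation=2))
E
```

```text
time: 28.33
ee_pos: [497.4, -28.9, 66.1]
tcp_rot: [-179.4, 0.1, 77.3]
force: [-9.6, 2.3, 1.6]
width: 0.135
```

View pics/s19.png

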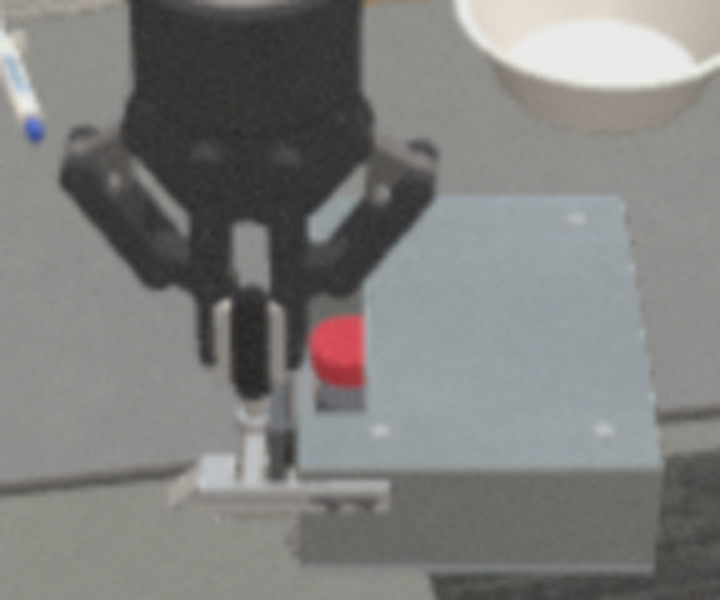

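```bash
python3 -m inch '{"turn":[[0,0,0],[0,0,0],[0,0,0],[0,0,0],[0,0,0],[0,0,0]],"slide":[[0,-0.0005,-0.001],[0,-0.0008,-0.0015],[-0.001,-0.0006,-0.0015],[-0.002,-0.0004,-0.0015],[-0.003,-0.0002,-0.0015],[-0.003,-0.0002,-0.0015]],"jaw":[0.1,0.1,0.1,0.1,0.1,0.1]}'; python3 -m inch '{"turn":[[0,0,0],[0,0,0],[0,0,0],[0,0,0]],"slide":[[-0.001,0.0002,-0.0005],[-0.002,0.0004,-0.0005],[-0.003,0.0006,-0.0005],[-0.003,0.0006,-0.0005]],"jaw":[0.1,0.1,0.1,0.1]}'
```

```text
time: 28.88
ee_pos: [496.6, -28.8, 65.9]
tcp_rot: [-179.7, -0.0, 77.3]
force: [-6.3, 4.2, 4.4]
width: 0.13
time: 29.22
ee_pos: [495.2, -28.5, 65.9]
tcp_rot: [-179.9, -0.0, 77.3]
force: [-4.4, 5.5, 5.2]
width: 0.133
```

```bash
python3 -m inch '{"turn":[[0,0,0],[0,0,0],[0,0,0],[0,0,0],[0,0,0]],"slide":[[-0.0007,0.0002,0],[-0.0014,0.0003,0],[-0.002,0.0005,0],[-0.002,0.0005,0],[-0.002,0.0005,0]],"jaw":[0.1,0.1,0.1,0.1,0.1]}'
```

```text
time: 29.63
ee_pos: [494.0, -28.1, 65.9]
tcp_rot: [-179.9, -0.0, 77.4]
force: [-3.3, 4.6, 4.7]
width: 0.132
```

```bash
python3 -m inch '{"turn":[[0,0,0],[0,0,0],[0,0,0],[0,0,0],[0,0,0]],"slide":[[-0.0007,0.0002,0],[-0.0014,0.0003,0],[-0.002,0.0003,0],[-0.002,0.0003,0],[-0.002,0.0003,0]],"jaw":[0.1,0.1,0.1,0.1,0.1]}'
```

```text
time: 30.05
ee_pos: [493.2, -28.0, 66.0]
tcp_rot: [179.9, -0.0, 77.4]
force: [-0.9, 5.4, 1.7]
width: 0.133
```

Force has eased to about zero near the latched position. Opening gently.

```bash
python3 -m inch '{"turn":[[0,0,0],[0,0,0],[0,0,0],[0,0,0],[0,0,0],[0,0,0],[0,0,0],[0,0,0]],"slide":[[0,0,0],[0,0,0],[0,0,0],[0,0,0],[0,0,0],[0,0,0],[0,0,0],[0,0,0]],"jaw":[0.15,0.17,0.2,0.25,0.3,0.4,0.4,0.4]}';python3 - <<'E'
from h import *
S=snapshot('side')
a=S['pixels'][170:290,260:404,::-1]; cv2.imwrite('pics/s20.png',cv2.resize(a,(720,600),interpolation=2))
E
```

```text
time: 30.72
ee_pos: [492.5, -28.4, 65.6]
tcp_rot: [180.0, 0.0, 77.5]
force: [0.4, -0.0, -0.6]
width: 0.398
```

View pics/s20.png

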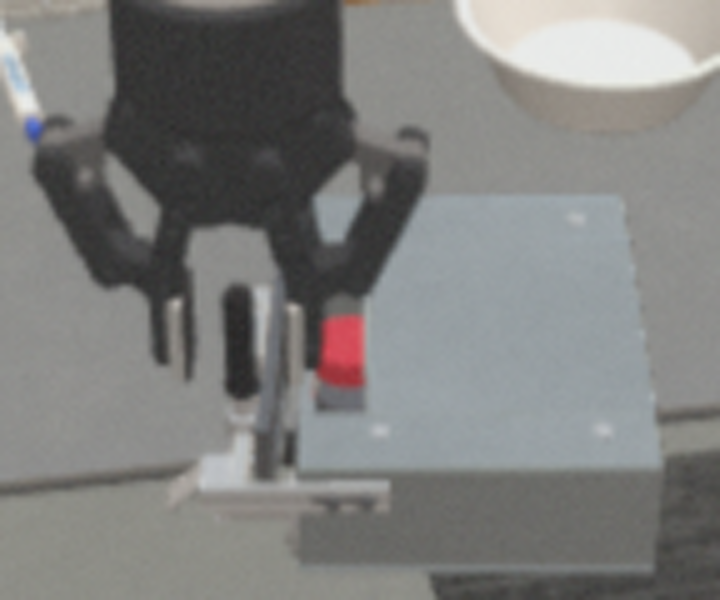

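```bash
python3 -m inch '{"turn":[[0,0,0],[0,0,0],[0,0,0],[0,0,0],[0,0,0],[0,0,0],[0,0,0],[0,0,0]],"slide":[[0,0,0.02],[0,0,0.045],[0,0,0.08],[0,0,0.11],[0,0.03,0.13],[0,0.07,0.13],[0,0.11,0.13],[0,0.14,0.13]],"jaw":[0.4,0.4,0.4,0.4,0.4,0.4,0.4,0.4]}';python3 - <<'E'
from h import *
L=np.load('L.npy')
S=snapshot('side');T=snapshot('top')
b=cv2.imread('pics/side0.png')
c=lambda im:cv2.resize(im[190:290,285:395],(396,360),interpolation=2)
cv2.imwrite('pics/s21.png',np.hstack([c(b),c(np.ascontiguousarray(S['pixels'][:,:,::-1]))]))
b=cv2.imread('pics/top0.png')
c=lambda im:cv2.resize(im[170:290,260:390],(390,360),interpolation=2)
cv2.imwrite('pics/t21.png',np.hstack([c(b),c(np.ascontiguousarray(T['pixels'][:,:,::-1]))]))
for g in(.05,.062,.085): print(g,proj(S,hinge(g,100,8.5,103,L)),proj(T,hinge(g,100,8.5,103,L)))
for l in('petri_dish','brush'):
    for s,n in((T,'top'),(S,'side')):
        r=trace(n,l)
        if r: print(l,n,round(r[0]['score'],2),r[0]['box'])
E
```

```text
time: 31.43
ee_pos: [492.8, 113.9, 196.7]
tcp_rot: [179.9, -0.1, 77.4]
force: [1.0, -0.4, 0.3]
width: 0.399
0.05 [[307.98780867 227.97092293]] [[334.30266725 263.19187525]]
0.062 [[307.3151235 227.9131175]] [[334.11364998 263.8154649 ]]
0.085 [[306.03062903 227.78808187]] [[333.73038437 265.00440525]]
petri_dish side 0.74 [295.1, 197.6, 21.9, 13.3]
brush top 0.75 [435.9, 201.2, 63.3, 6.8]
brush side 0.71 [411.8, 349.4, 17.4, 73.4]
```

View pics/s21.png

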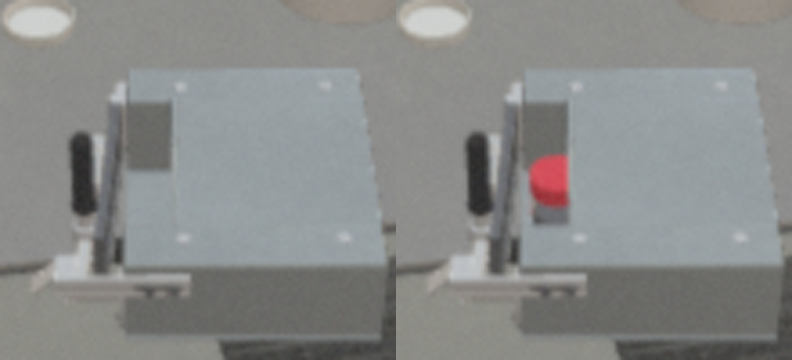

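View pics/t21.png

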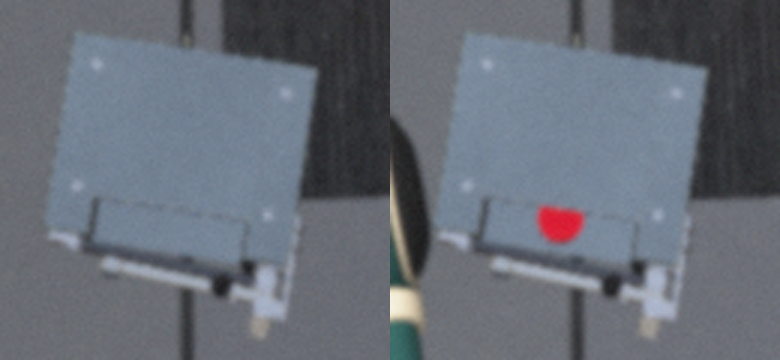

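The gate, bar and stem look the same as in the starting pictures: stem at about (80,175) in both side crops, and the bar end under the hook in both top crops. The jar stands upright behind the gate, clear of it. Handing in after a short settle.

```bash
python3 -m inch '{"turn":[[0,0,0],[0,0,0],[0,0,0],[0,0,0],[0,0,0],[0,0,0]],"slide":[[0,0,0],[0,0,0],[0,0,0],[0,0,0],[0,0,0],[0,0,0]],"jaw":[0.4,0.4,0.4,0.4,0.4,0.4]}'; python3 -c "
from station import ticket; print(ticket.hand_in())"
```

```text
time: 32.23
ee_pos: [492.5, 111.4, 195.6]
tcp_rot: [180.0, -0.0, 77.4]
force: [-0.4, 0.5, -0.3]
width: 0.397
the job is handed in; nothing more can be done
None
```

The gate is latched again with the grit jar standing upright inside. I handed the job in at 32 s of the 72 s allowed; the hand-in reports no verdict.

- **Opening:** I pressed the gate in until the stop showed, about 4.4 mm at the stem. The highest force on the tool was about 16 N, mostly the spring's share (my estimate is about 3 N on the stop). I backed off 1 mm, lifted the bar over the hook and swung the gate to about 1.95 rad.
- **Jar:** I first set it down about 13 mm behind the doorway, which was only marginal. I then nudged it to about 17 mm behind with closed fingertips.
- **Closing:** I swung the gate shut with the bar lifted, pressed it in, lowered the bar behind the hook and eased the spring out before letting go.

**Last checks:**
- In the final side and top pictures the gate, bar and stem look the same as at the start, in the latched position.
- The jar is upright behind the gate.
- The brush and dish boxes are within a few pixels of where they began. The network found the dish only in the side view, because the arm partly blocked the top view.
- I judged the final gate and bar angles by comparing pictures and did not measure them separately.

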